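Refill the pod coffee machine and start it

TASK

Refill the coffee machine: drop every coffee pod on the counter through the round neck into its pod tank, then close the tank with its cover by hooking the lip into the slot bar and pivoting the cover down until the latch snaps over it and it lies flat. Then press the start button fully, and leave no mug, cup, jar or sugar bowl knocked over.

Things in the scene. Friction and masses are not known exactly. Their poses are not given: they have to be found in the camera images.
- machine: low black coffee machine, fixed, 170 (x) x 280 (y) mm, both tops 180 mm high (nothing on them above 205 mm), origin under its centre, front (-x) to the robot. Half at -y: pod tank with clear walls; half at +y: solid, start button on top, and at its front a spout (z 127 to 163 mm, 65 mm out) over a drip tray (14 mm high, 100 mm out)
- mouth (a point): centre of the tank's round neck, level with the steel deck (z 180 mm), at x 0, y -70 mm of the machine, axes as the machine's. Neck 53 mm wide, 14 mm long; the tank below is 100 x 100 mm, floor 168 mm under the deck. The closed cover lies flat on the deck, origin here within 2 mm in x and 3 mm in y, axes as the machine's, between 4 mm high side rails (y +-45 mm, x +-40 mm)
- slot (a point): middle of the slot's mouth at deck level, 47 mm in front (-x) of the neck's centre, in the face of the black slot bar (20 mm deep, 84 mm wide, 13 mm high). The slot opens to +x: 46 mm wide, 8 mm high from the deck up, right through the bar. The plate of the cover, too wide for it, stops at the bar's face
- tongue (a point): middle of the lower edge of the latch's steel tongue, 40 mm behind (+x) the neck's centre, 7 mm above the deck, moves with the latch; tongue 40 mm wide, its front a steep ramp, 30 deg from upright, rising back to 23 mm above the deck. A hooked cover let go rests on the ramp, its rear some 8 to 15 mm up. Rear stops 6 mm high stand beside the tongue, faces 46.5 mm behind the neck's centre
- latch (a joint): sprung latch behind the neck, m: 0 at rest, grows as it is pushed back (+x of the machine) to 0.012; spring 1.5 N at rest plus 250 N/m. A hooked cover pressed down at its rear (5 to 15 N on the rear of its rib) pushes the tongue back some 5 mm, then it snaps back to 0 over the plate's top edge
- start (a joint): travel of the start button, m: 0 at rest, 0.006 fully pressed, moves down; springs back; fully down takes 5 N
- start_top (a point): centre of the top face of the round start button, 30 mm wide, steel, in a black housing on the solid half of the machine; pressed straight down
- cover: grey plastic tank cover, 70 to 120 g, lies on the counter. Plate 90 (x) x 84 (y) x 6 mm, origin at the centre of its underside, z up; rib to grip on top, 60 (x) x 14 (y) mm, from 6 to 28 mm above the underside; lip at its front (-x). To seat: tilt it lip down (15 to 18 deg), slide the lip into the slot along -x of the machine till the plate nears the bar, then pivot the rear down
- cover_lip (a point): middle of the front end of the cover's lip, 59 mm in front (-x) of the cover's origin and 2 mm above its underside. The lip is 14 mm long, 38 mm wide, 4 mm thick, level with the underside of the plate
- pod1: aluminium coffee pod, a cylinder 34 mm wide and 28 mm high with a rim 37 mm wide and 3 mm thick at its foot, 30 g; origin at the centre of the foot, z up; stands on the counter at the start. Three to five of the five pods are present
- pod2: aluminium coffee pod, a cylinder 34 mm wide and 28 mm high with a rim 37 mm wide and 3 mm thick at its foot, 30 g; origin at the centre of the foot, z up; stands on the counter at the start. Three to five of the five pods are present
- pod3: aluminium coffee pod, a cylinder 34 mm wide and 28 mm high with a rim 37 mm wide and 3 mm thick at its foot, 30 g; origin at the centre of the foot, z up; stands on the counter at the start. Three to five of the five pods are present
- pod4: aluminium coffee pod, a cylinder 34 mm wide and 28 mm high with a rim 37 mm wide and 3 mm thick at its foot, 30 g; origin at the centre of the foot, z up; stands on the counter at the start. Three to five of the five pods are present
- pod5: aluminium coffee pod, a cylinder 34 mm wide and 28 mm high with a rim 37 mm wide and 3 mm thick at its foot, 30 g; origin at the centre of the foot, z up; stands on the counter at the start. Three to five of the five pods are present
- cup: white cup, 58 mm wide, 55 mm high, on the machine's drip tray; origin at the centre of its foot, z up; not to be knocked over
- mug1: black mug, 84 mm wide, 95 mm high; origin at the centre of its foot, z up; not to be knocked over
- mug2: black mug, 84 mm wide, 95 mm high; origin at the centre of its foot, z up; not to be knocked over
- jar: small amber glass jar with a steel cap, 48 mm wide, 65 mm high; origin at the centre of its foot, z up; not to be knocked over
- sugar: white sugar bowl, 72 mm wide, 50 mm high; origin at the centre of its foot, z up; not to be knocked over
- spoon: steel spoon 150 mm long lying on the counter; may be ignored
Mind the look-alikes: they are no part of the job. What is shaped like the pod3 but purple or yellow is not meant.

How it is judged:
By the outcome, as a careful person would: the job done as asked, in the order asked, and still so for the second after the job is handed in, with the robot touching nothing.
Of pod1, pod2, pod3, pod4, pod5 only 3 to 5 are there at a start; the rules pass over those that are not, and their reading is None.
At some moment in a run one of pod1, pod2, pod3, pod4, pod5, cover may be knocked a few centimetres aside while the robot is not near it.
It also fails if it takes over 210 s, if anything falls off the work surface, if the arm or the gripper's body presses on something with over 40 N, if the wrist force passes 120 N, or if a joint passes its speed limit or range.

ROBOT

A 6-joint arm with a two-finger parallel gripper is mounted at the origin on the work surface. World frame = base frame: x ahead of the robot, y to its left, z up, the work surface at z = 0. Lengths are in m, angles in degrees, forces in N, time in s.
With the tool pointing down it reaches from about 0.375 to 0.825 m from the base axis. Payload 5.5 kg.
Tool frame: the origin (TCP) lies midway between the tips of the shut fingers; the grasp point (between the pads) lies 19 mm behind it; x points along the fingers, z is the direction in which the jaws open and shut, and the axes are right-handed (so a half turn about x gives the same grasp; the last joint's range is limited). The gripper opens to 85 mm and grips with 20 to 120 N. Pads are 22 mm wide; open, the fingers measure 114 mm over their backs; the gripper's body (76 mm by 85 mm) begins 54 mm behind the grasp point. The pads swing forward as they close: fully open they stand 13 mm farther back than shut.
Start: joints at [71.333, 17.962, -2.699, 69.339, 0, 90], TCP at [0.192, 0.568, 0.231] pointing down, gripper open.
Joint ranges: [-152.73, 152.73], [-39.44, 99.34], [-58.76, 71.6], [-118.89, 123.64], [-81.53, 83.1], [-180, 180]. Speed limits (degrees/s): [136.94, 136.94, 172.46, 180, 180, 180].

INTERFACE

Orientations are given as [roll, pitch, yaw] about the fixed x, y, z axes, in that order (R = Rz(yaw) Ry(pitch) Rx(roll)).
In Python, from station import readout, snapshot, camera_params, hand_in gives the robot as it stands. The module is installed in compiled form; this text tells all that it offers.
- The arm moves only by the tool servo_tool, never from a script. Its argument "rows" is a list of rows, each a list of 2 entries, a list of its own where there are three numbers: the shift along the tool's x, y, z in mm, then the turn, a rotation vector about the tool's x, y, z in rad. A call has 1 to 5 rows; each row is the pose to reach, as a shift and turn from the pose measured when the call began, along the tool's axes at that moment; what a row does not reach only later rows make up. A row lasts 1/10 s, in which the tool goes at most 50 mm and 8.59 degrees, less where a joint would pass 70% of its speed; a pose out of reach is approached as far as the arm can. A call with a gripper value outside its range is refused whole. "fingers" is the closure, from -1 (fully open) to 1 (shut), set as the call begins (left out, the last holds). The fingers move at their own pace and stop on an object; "newtons" is the grip in N (left out, the last holds). Time passes only in rows, so rows that repeat a pose let the fingers close. It gives the time, the measured TCP pose, the force and the opening at its end, in the units of the state.
- readout.observe(): the state, without advancing time (a new reading comes with each control period).
- snapshot(name): name is "scene" or "top" or "wrist"; returns the picture (400x640x3 uint8, red, green, blue); there is no depth.
- camera_params(name): a dict with "K" (3x3 intrinsics, pixels), "rvec" (rotation vector, rad) and "tvec" (3), from world to camera coordinates, as OpenCV has them. Camera axes: x right, y down, z forward; pixel columns grow to the right and rows downward; lengths in m; the calibration is good to about 2 mm. A picture is of the moment at which its call begins: read the wrist's pose just before it. camera_params takes no time and is no camera call; for the wrist camera it gives the pose at the moment of the call.
- hand_in(): hands the job in, once; it reports no verdict.
The state is a dict: "time": time; "joint_pos": joint angles; "joint_velocities": joint speeds; "joint_torque": joint torques, N m; "ee_pos": TCP position; "orientation": TCP orientation; "force": force on the tool from outside, world axes, zero at the start; "torque": the same for the moment, N m; "finger_gap": finger opening in m.
Only numpy, scipy, OpenCV 4.12 (cv2) and the standard library are available. Lean on these libraries where they do the work, as an engineer would, in place of code of your own. Each camera call takes 0.05 s, during which the arm holds its last target. There are 200 camera calls.

## Working session

There is one attempt and no reset: what is moved stays moved. The work goes in short steps, Python scripts to look and compute and a tool call to move; the robot and the scene stay as the last step left them, time stands still between calls to the robot, and variables do not carry over. Pictures are saved under pics/ and viewed, about 12 in all and at most 16, crops included, and the job is handed in when it is done.

Besides the shell and the picture viewer there is one more tool, called as name(argument=value, ...), one argument or row to a line, values as JSON. servo_tool: Moves the arm, as the interface text tells. Its arguments: {"type":"object","properties":{"rows":{"type":"array","items":{"type":"array"}},"fingers":{"type":"number"},"newtons":{"type":"number"}},"required":["rows"]}

```bash
mkdir -p pics; python3 - <<'E'
from station import readout, snapshot, camera_params
import cv2
print(readout.observe())
for n in ("scene","top","wrist"):
    im=snapshot(n); cv2.imwrite(f"pics/{n}0.png",im[:,:,::-1]); 
    p=camera_params(n); print(n,p)
E
```

```text
{'time': 0.0, 'joint_pos': array([ 7.13325267e+01,  1.80034423e+01, -2.75402047e+00,  6.93397609e+01,
       -7.58287489e-04,  8.99997524e+01]), 'joint_velocities': array([-0.03446985, -0.04657686, -0.01825688, -0.05192181, -0.06196099,
        0.00996709]), 'joint_torque': array([ 6.93178317e-04, -5.39586031e+01,  3.39754236e+01,  1.90212223e-02,
        2.13515996e-04,  5.59770001e-06]), 'ee_pos': array([0.191865  , 0.56788844, 0.23044399]), 'orientation': array([-179.55338369,   89.90277337, -108.22060874]), 'force': array([-0.18524387, -0.24684769, -0.18737895]), 'torque': array([ 0.01908572, -0.06913654,  0.01671258]), 'finger_gap': 0.0858958711997634}
scene {'K': array([[395.08153149,   0.        , 312.89909903],
       [  0.        , 395.08153149, 199.21748085],
       [  0.        ,   0.        ,   1.        ]]), 'rvec': array([ 1.82591828,  1.37972353, -0.69220674]), 'tvec': array([-0.16081413, -0.22768338,  1.43373075])}
top {'K': array([[422.25598004,   0.        , 314.34161592],
       [  0.        , 422.25598004, 204.95892291],
       [  0.        ,   0.        ,   1.        ]]), 'rvec': array([ 2.14519993, -2.03774351,  0.24641518]), 'tvec': array([-0.02661389,  0.61032319,  1.14986318])}
wrist {'K': array([[310.75100617,   0.        , 317.60855395],
       [  0.        , 310.75100617, 197.18777998],
       [  0.        ,   0.        ,   1.        ]]), 'rvec': array([-2.37166584, -1.70271565, -0.22373256]), 'tvec': array([-0.59817786, -0.03339688,  0.3779338 ])}
```

View pics/top0.png

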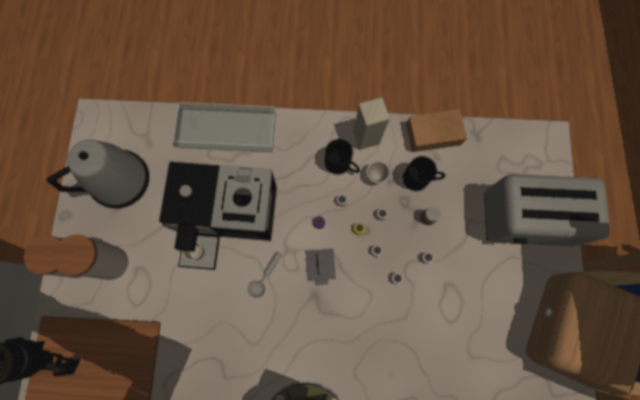

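View pics/scene0.png

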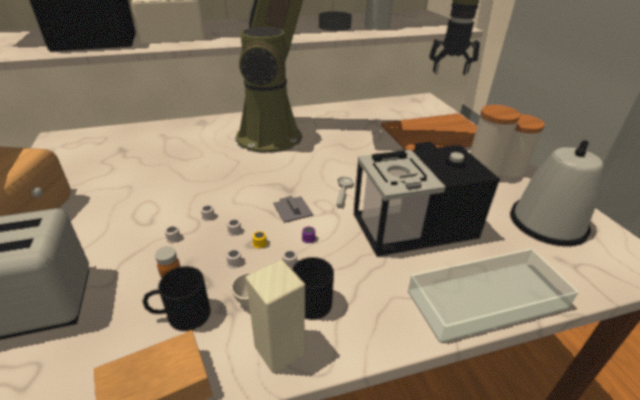

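The top view shows five silver pods, at about (341,200), (380,214), (376,250), (426,258) and (396,278). The look-alikes are the yellow one at (359,228) and the purple one at (319,222). The cover is at (320,265) with its lip toward the robot, the neck at (242,197) and the start button at (185,190). One close crop will check these choices.

```bash
cat > h.py <<'E'
import numpy as np, cv2
from station import readout, snapshot, camera_params
from scipy.spatial.transform import Rotation as R
def ray(cam,uv,z,p=None):
    p=p or camera_params(cam); Rm=cv2.Rodrigues(np.array(p["rvec"]))[0]; t=np.array(p["tvec"]).ravel()
    d=Rm.T@np.linalg.inv(p["K"])@np.array([uv[0],uv[1],1.]); c=-Rm.T@t
    return c+d*(z-c[2])/d[2]
def proj(cam,P,p=None):
    p=p or camera_params(cam)
    return cv2.projectPoints(np.atleast_2d(np.array(P,float)),np.array(p["rvec"]),np.array(p["tvec"]),p["K"],None)[0][:,0]
def tool():
    s=readout.observe(); o=s["orientation"]
    return s,np.array(s["ee_pos"]),R.from_euler("xyz",o,degrees=True)
def move(Pt,Rt):
    """shift mm and rotvec in tool axes"""
    s,p,r=tool(); return np.round(1000*r.inv().apply(np.array(Pt)-p),1),np.round((r.inv()*Rt).as_rotvec(),4)
def down(yaw):  # tool x down, jaw axis z at world angle yaw
    x=np.array([0,0,-1.]); z=np.array([np.cos(np.radians(yaw)),np.sin(np.radians(yaw)),0]); y=np.cross(z,x)
    return R.from_matrix(np.c_[x,y,z])
E
python3 - <<'E'
from h import *
im=cv2.imread("pics/top0.png")
c=cv2.resize(im[145:295,155:445],None,fx=2.75,fy=2.75,interpolation=cv2.INTER_CUBIC)
c=cv2.convertScaleAbs(c,alpha=1.6); cv2.imwrite("pics/top0c.png",c)
for uv in [(341,199),(380,213),(376,250),(426,257),(396,277),(359,228)]: print(uv,ray("top",uv,.028).round(3))
for uv,z in [((242,197),.18),((185,190),.19),((320,265),.006),((317,283),.002)]: print(uv,ray("top",uv,z).round(3))
s,p,r=tool(); print(r.as_matrix().round(3))
E
```

```text
(341, 199) [ 0.645 -0.074  0.028]
(380, 213) [ 0.607 -0.192  0.028]
(376, 250) [ 0.496 -0.182  0.028]
(426, 257) [ 0.482 -0.328  0.028]
(396, 277) [ 0.42  -0.241  0.028]
(359, 228) [ 0.558 -0.131  0.028]
(242, 197) [0.597 0.196 0.18 ]
(185, 190) [0.605 0.346 0.19 ]
(320, 265) [ 0.446 -0.021  0.006]
(317, 283) [ 0.393 -0.014  0.002]
[[-0.    -0.947  0.32 ]
 [-0.001  0.32   0.947]
 [-1.    -0.    -0.001]]
```

View pics/top0c.png

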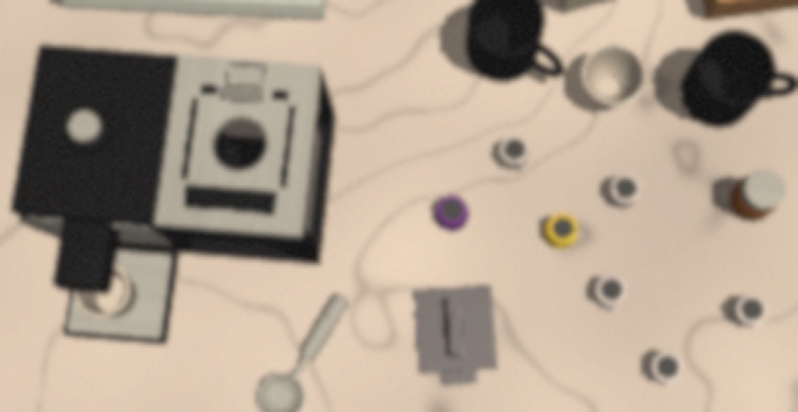

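```bash
python3 - <<'E'
from h import *
from scipy.optimize import least_squares
f=lambda x,y:(155+(x+.5)/2.75-.5,145+(y+.5)/2.75-.5)
L=[((85,140),f(40,46)),((85,-140),f(320,68)),((-85,140),f(14,210)),((-85,-140),f(305,238)),((0,-70),f(240,143))]
W=np.array([ray("top",uv,.18) for _,uv in L])[:,:2]; M=np.array([m for m,_ in L])/1000
def res(q):
    c,s=np.cos(q[2]),np.sin(q[2]); return (M@np.array([[c,s],[-s,c]])+q[:2]-W).ravel()
q=least_squares(res,[.6,.27,0]).x; print("machine",q[:2].round(4),np.degrees(q[2]).round(2),(1000*res(q)).round(1))
print("neck seen",W[-1].round(4))
for n,x,y in [("p1",511,150),("p2",622,188),("p3",607,290),("p4",746,309),("p5",662,366)]: print(n,ray("top",f(x,y),.028).round(4))
for x,y in [(415,290),(491,286),(496,367),(422,375)]: print("cov",ray("top",f(x,y),.006).round(4))
print("lip",ray("top",f(458,382),.004).round(4), "rib",ray("top",f(446,299),.028).round(4),ray("top",f(453,356),.028).round(4))
print("start",ray("top",f(84,126),.19).round(4))
for n in ("scene",):
  for P in ([.645,-.074,.028],[.482,-.328,.028],[q[0],q[1],.18]): print(n,proj(n,P).round(1))
p=camera_params("wrist"); Rm=cv2.Rodrigues(p["rvec"])[0]; s,t,r=tool()
print("wristcam in tool", (1000*r.inv().apply(-Rm.T@p["tvec"]-t)).round(1), (r.as_matrix().T@Rm.T).round(3))
print("move to z=-y jaw",move([.53,0.,.30],down(90)),move([.53,0,.30],down(-90)))
E
```

```text
machine [0.5984 0.2648] -1.75 [ 1.8  0.4  1.8 -2.8 -3.2  2.8  0.9  1.  -1.3 -1.4]
neck seen [0.5976 0.1962]
p1 [ 0.6438 -0.0727  0.028 ]
p2 [ 0.6073 -0.1949  0.028 ]
p3 [ 0.495  -0.1805  0.028 ]
p4 [ 0.4824 -0.3283  0.028 ]
p5 [ 0.4179 -0.2395  0.028 ]
cov [0.4874 0.0245 0.006 ]
cov [ 0.496  -0.0577  0.006 ]
cov [ 0.4095 -0.0665  0.006 ]
cov [0.397  0.0119 0.006 ]
lip [ 0.3918 -0.0268  0.004 ] rib [ 0.4766 -0.0096  0.028 ] [ 0.417  -0.0199  0.028 ]
start [0.6041 0.3451 0.19  ]
scene [[290.1 254.5]]
scene [[173.5 229. ]]
scene [[424.8 166.7]]
wristcam in tool [-142.6   65.9   -1.3] [[-0.001 -0.259  0.966]
 [ 0.    -0.966 -0.259]
 [ 1.     0.     0.001]]
move to z=-y jaw (array([ -68.8, -502.1, -430. ]), array([-3.258e-01, -1.300e-03, -2.000e-04])) (array([ -68.8, -502.1, -430. ]), array([ 2.8158e+00, -3.0000e-04,  1.9000e-03]))
```

servo_tool(
  rows=[
    [[-70,-170,-160],[-0.326,0,0]],
    [[-70,-170,-160],[-0.326,0,0]],
    [[-70,-170,-160],[-0.326,0,0]],
    [[-70,-170,-160],[-0.326,0,0]],
    [[-70,-170,-160],[-0.326,0,0]],
  ],
  fingers=-1,
  newtons=40,
)

```text
time: 0.65
ee_pos: [0.3023, 0.3601, 0.3014]
orientation: [175.5, 89.9, -94.5]
force: [1.6, 0.6, -0.2]
finger_gap: 0.0852
```

```bash
python3 - <<'E'
from h import *
s,p,r=tool(); print(s["time"],p.round(4),s["joint_pos"].round(1)); print(move([.48,-.05,.30],down(90)))
E
```

```text
0.65 [0.3023 0.3601 0.3014] [ 50.    2.8 -12.   75.3  -0.   50. ]
(array([   2. , -177.6, -410.1]), array([ 0.0002, -0.0014, -0.0001]))
```

servo_tool(
  rows=[
    [[0,-90,-205],[0,0,0]],
    [[0,-90,-205],[0,0,0]],
    [[0,-90,-205],[0,0,0]],
    [[0,-90,-205],[0,0,0]],
    [[0,-90,-205],[0,0,0]],
  ],
)

```text
time: 1.15
ee_pos: [0.3929, 0.152, 0.3017]
orientation: [-172.5, 89.9, -82.7]
force: [-0.7, 0.6, -0.1]
finger_gap: 0.0853
```

servo_tool(
  rows=[
    [[0,-70,-205],[0,0,0]],
    [[0,-70,-205],[0,0,0]],
    [[0,-70,-205],[0,0,0]],
    [[0,-70,-205],[0,0,0]],
    [[0,-70,-205],[0,0,0]],
  ],
)

```text
time: 1.65
ee_pos: [0.463, -0.0568, 0.3019]
orientation: [-174.4, 89.8, -84.8]
force: [1.0, 1.2, 0.3]
finger_gap: 0.0855
```

servo_tool(
  rows=[
    [[0,0,0],[0,0,0]],
    [[0,0,0],[0,0,0]],
  ],
)

```text
time: 1.85
ee_pos: [0.4627, -0.0571, 0.3015]
orientation: [166.8, 89.8, -103.6]
force: [-0.4, 0.6, 0.6]
finger_gap: 0.0854
```

```bash
python3 - <<'E'
from h import *
s,p,r=tool(); print(s["time"],p.round(4),s["orientation"].round(2))
cp=camera_params("wrist"); im=snapshot("wrist")[:,:,::-1]; cv2.imwrite("pics/w1.png",im); np.save("w1.npy",cp,allow_pickle=True)
cv2.imwrite("pics/w1c.png",cv2.convertScaleAbs(cv2.resize(im,None,fx=1.25,fy=1.25,interpolation=cv2.INTER_CUBIC),alpha=1.5))
for n,P in dict(p1=[.6438,-.0727,.028],p2=[.6073,-.1949,.028],p3=[.495,-.1805,.028],p4=[.4824,-.3283,.028],p5=[.4179,-.2395,.028],neck=[.5976,.1962,.18],cov=[.4480,-.0215,.006]).items(): print(n,(proj("wrist",P,cp)*1.25).round(0))
E
```

```text
1.85 [ 0.4627 -0.0571  0.3015] [ 166.84   89.83 -103.62]
p1 [[387. 356.]]
p2 [[282. 329.]]
p3 [[287. 236.]]
p4 [[151. 226.]]
p5 [[225. 165.]]
neck [[721. 404.]]
cov [[430. 190.]]
```

View pics/w1c.png

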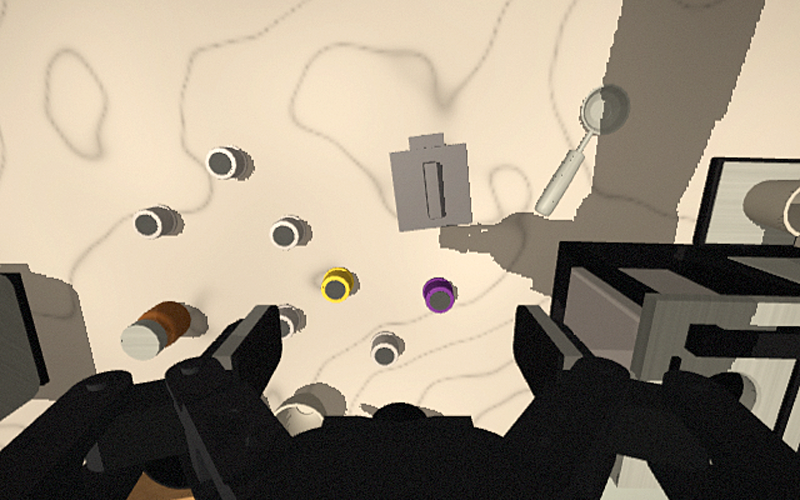

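The wrist view shows the five silver pods at (222,162), (149,223), (286,234), (284,320) and (386,350). The yellow one is at (337,286), the purple one at (440,294) and the cover at (430,187). My choice of pods agrees with the top view.

```bash
python3 - <<'E'
from h import *
cp=np.load("w1.npy",allow_pickle=True).item()
g=lambda x,y:((x+.5)/1.25-.5,(y+.5)/1.25-.5)
for n,x,y in [("p1",386,351),("p2",284,320),("p3",286,234),("p4",149,223),("p5",222,162)]: print(n,ray("wrist",g(x,y),.028,cp).round(4))
c=np.array([ray("wrist",g(x,y),.006,cp) for x,y in [(390,153),(467,143),(471,222),(399,231)]]); print(c.round(4),c.mean(0).round(4))
d=c[3]-c[0]+c[2]-c[1]; print(np.degrees(np.arctan2(d[1],d[0])))
E
```

```text
p1 [ 0.6371 -0.0734  0.028 ]
p2 [ 0.5959 -0.192   0.028 ]
p3 [ 0.4928 -0.1812  0.028 ]
p4 [ 0.4794 -0.33    0.028 ]
p5 [ 0.4148 -0.2421  0.028 ]
[[ 0.4076 -0.0662  0.006 ]
 [ 0.3976  0.0178  0.006 ]
 [ 0.4853  0.0258  0.006 ]
 [ 0.4953 -0.0569  0.006 ]] [ 0.4464 -0.0198  0.006 ]
5.6288096970002
```

servo_tool(
  rows=[
    [[90,-31,-124],[0,0,0]],
    [[90,-31,-124],[0,0,0]],
    [[90,-31,-124],[0,0,0]],
    [[181,-31,-124],[0,0,0]],
    [[181,-31,-124],[0,0,0]],
  ],
)

```text
time: 2.4
ee_pos: [0.493, -0.1806, 0.1196]
orientation: [-168.5, 89.8, -78.9]
force: [0.7, 0.8, -0.9]
finger_gap: 0.0856
```

servo_tool(
  rows=[
    [[0,0,0],[0,0,0]],
    [[50,0,0],[0,0,0]],
    [[90,0,0],[0,0,0]],
  ],
)

```text
time: 2.7
ee_pos: [0.4953, -0.18, 0.031]
orientation: [-130.3, 89.7, -40.5]
force: [-0.7, -0.2, -0.7]
finger_gap: 0.0853
```

servo_tool(
  rows=[
    [[27,0,0],[0,0,0]],
    [[27,0,0],[0,0,0]],
  ],
)

```text
time: 2.9
ee_pos: [0.4942, -0.178, 0.003]
orientation: [-157.0, 89.9, -67.1]
force: [-0.5, 0.1, -0.4]
finger_gap: 0.0853
```

servo_tool(
  rows=[
    [[0,0,0],[0,0,0]],
    [[0,0,0],[0,0,0]],
    [[0,0,0],[0,0,0]],
    [[0,0,0],[0,0,0]],
    [[0,0,0],[0,0,0]],
  ],
  fingers=1,
  newtons=30,
)

```text
time: 3.4
ee_pos: [0.4957, -0.1784, 0.005]
orientation: [-126.4, 89.7, -36.5]
force: [-2.3, 1.5, 8.9]
finger_gap: 0.0332
```

servo_tool(
  rows=[
    [[0,0,0],[0,0,0]],
    [[0,0,0],[0,0,0]],
  ],
)

```text
time: 3.6
ee_pos: [0.4963, -0.1788, 0.0058]
orientation: [-122.7, 89.6, -32.9]
force: [-0.1, -0.2, -1.0]
finger_gap: 0.0327
```

servo_tool(
  rows=[
    [[-50,0,0],[0,0,0]],
    [[-100,0,0],[0,0,0]],
    [[-150,0,0],[0,0,0]],
    [[-200,0,0],[0,0,0]],
    [[-235,0,0],[0,0,0]],
  ],
)

```text
time: 4.1
ee_pos: [0.4956, -0.1782, 0.2445]
orientation: [-118.2, 89.4, -28.3]
force: [0.8, -0.6, 0.5]
finger_gap: 0.0333
```

servo_tool(
  rows=[
    [[0,-14,50],[0,0,0]],
    [[0,-28,100],[0,0,0]],
    [[0,-42,150],[0,0,0]],
    [[0,-51,190],[0,0,0]],
    [[0,-51,190],[0,0,0]],
  ],
)

```text
time: 4.6
ee_pos: [0.5477, 0.0166, 0.2439]
orientation: [-106.0, 89.5, -15.7]
force: [-0.1, -0.5, 0.2]
finger_gap: 0.0332
```

servo_tool(
  rows=[
    [[0,-14,50],[0,0,0]],
    [[0,-28,100],[0,0,0]],
    [[0,-42,150],[0,0,0]],
    [[0,-51,184],[0,0,0]],
    [[0,-51,184],[0,0,0]],
  ],
)

```text
time: 5.1
ee_pos: [0.5986, 0.2051, 0.243]
orientation: [-97.0, 89.5, -6.5]
force: [0.6, -0.4, -0.0]
finger_gap: 0.0327
```

```bash
python3 - <<'E'
from h import *
s,p,r=tool(); print(s["time"],p.round(4),move([.5976,.196,.2],down(90)))
cp=camera_params("wrist"); im=snapshot("wrist")[:,:,::-1]; np.save("w2.npy",cp,allow_pickle=True)
cv2.imwrite("pics/w2c.png",cv2.convertScaleAbs(cv2.resize(im,None,fx=1.25,fy=1.25,interpolation=cv2.INTER_CUBIC),alpha=1.5))
print((proj("wrist",[[.5976,.196,.18],p],cp)*1.25).round(0))
E
```

```text
5.1 [0.5986 0.2051 0.243 ] (array([43. ,  1.5, -9. ]), array([ 0.0092, -0.001 ,  0.0086]))
[[383. 263.]
 [400. 314.]]
```

View pics/w2c.png

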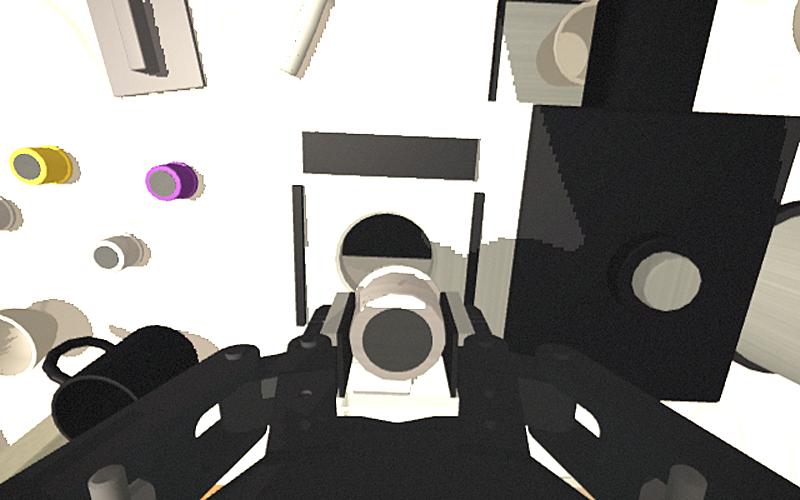

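The neck in the wrist view is centred at about (385,260), against a prediction of (383,263), so it lies at about (0.597, 0.197). The pod is held straight in the jaws.

servo_tool(
  rows=[
    [[0,2,-8],[0.009,0,0.009]],
    [[30,2,-8],[0.009,0,0.009]],
    [[57,2,-8],[0.009,0,0.009]],
    [[57,2,-8],[0.009,0,0.009]],
  ],
)

```text
time: 5.55
ee_pos: [0.5942, 0.1914, 0.1826]
orientation: [124.0, 89.5, -146.2]
force: [-0.5, -1.0, -0.5]
finger_gap: 0.0332
```

servo_tool(
  rows=[
    [[0,0,0],[0,0,0]],
  ],
)

```text
time: 5.65
ee_pos: [0.5944, 0.1906, 0.1836]
orientation: [113.4, 89.6, -156.9]
force: [3.2, 5.8, 3.6]
finger_gap: 0.0329
```

servo_tool(
  rows=[
    [[-5,0,0],[0,0,0]],
    [[-5,-3,6],[0,0,0]],
    [[-5,-3,6],[0,0,0]],
    [[-5,-3,6],[0,0,0]],
  ],
)

```text
time: 6.05
ee_pos: [0.5978, 0.1966, 0.1891]
orientation: [117.0, 89.6, -153.3]
force: [0.2, 0.5, -0.0]
finger_gap: 0.0331
```

```bash
python3 - <<'E'
from h import *
s,p,r=tool(); print(s["time"],p.round(4),s["force"].round(1),move([.597,.197,.186],down(90)))
E
```

```text
6.05 [0.5978 0.1966 0.1891] [ 0.2  0.5 -0. ] (array([3.2, 0.7, 0.4]), array([-0.0057, -0.0031, -0.0062]))
```

Centred. I'll lower 3 mm and release by opening part way.

servo_tool(
  rows=[
    [[3,0,0],[0,0,0]],
    [[3,0,0],[0,0,0]],
  ],
)

```text
time: 6.25
ee_pos: [0.5974, 0.1966, 0.1856]
orientation: [117.1, 89.6, -153.3]
force: [0.2, -0.2, 0.4]
finger_gap: 0.0329
```

servo_tool(
  rows=[
    [[0,0,0],[0,0,0]],
    [[0,0,0],[0,0,0]],
    [[0,0,0],[0,0,0]],
    [[0,0,0],[0,0,0]],
  ],
  fingers=-0.2,
)

```text
time: 6.65
ee_pos: [0.5975, 0.1965, 0.1857]
orientation: [117.7, 89.6, -152.6]
force: [0.5, -0.1, -0.1]
finger_gap: 0.0507
```

servo_tool(
  rows=[
    [[-50,0,0],[0,0,0]],
    [[-70,0,0],[0,0,0]],
    [[-70,0,0],[0,0,0]],
  ],
)

```text
time: 6.95
ee_pos: [0.5999, 0.1975, 0.2598]
orientation: [162.2, 89.9, -108.1]
force: [1.4, 0.9, 0.3]
finger_gap: 0.0511
```

```bash
cat > look.py <<'E'
# template tracking of pods/cover in the top view against the first picture
from h import *
import sys
T=dict(p1=(340.8,199.5),p2=(381.2,213.4),p3=(375.7,250.5),p4=(426.3,257.4),p5=(395.7,278.1),cover=(320.4,265))
im=snapshot("top")[:,:,::-1].copy(); r0=cv2.imread("pics/top0.png"); cv2.imwrite(f"pics/{sys.argv[1]}.png",im)
for n,(u,v) in T.items():
    h=18 if n=="cover" else 9; u0,v0=int(u),int(v)
    t=r0[v0-h:v0+h+1,u0-h:u0+h+1]; s=45
    w=im[v0-h-s:v0+h+s+1,u0-h-s:u0+h+s+1]; m=cv2.matchTemplate(w,t,cv2.TM_CCOEFF_NORMED)
    _,b,_,l=cv2.minMaxLoc(m); z=.006 if n=="cover" else .028
    print(n,"here",m[s,s].round(2),"best",round(b,2),(l[0]-s,l[1]-s),ray("top",(u+l[0]-s,v+l[1]-s),z).round(3)[:2])
s,p,r=tool(); print(s["time"],p.round(4),s["finger_gap"])
E
python3 look.py t1; python3 - <<'E'
from h import *
a=cv2.imread("pics/t1.png")[145:295,155:445]; s=snapshot("scene")[:,:,::-1]
a=cv2.resize(a,None,fx=1.5,fy=1.5); b=cv2.resize(s[130:260,330:510],None,fx=1.73,fy=1.73)[:225]
cv2.imwrite("pics/m1.png",cv2.convertScaleAbs(np.hstack([a,b]),alpha=1.5))
E
```

```text
p1 here 1.0 best 1.0 (0, 0) [ 0.643 -0.074]
p2 here 1.0 best 1.0 (0, 0) [ 0.606 -0.196]
p3 here -0.01 best 0.96 (5, -37) [ 0.606 -0.194]
p4 here 1.0 best 1.0 (0, 0) [ 0.481 -0.329]
p5 here 1.0 best 1.0 (0, 0) [ 0.417 -0.24 ]
cover here 1.0 best 1.0 (0, 0) [ 0.446 -0.022]
7.0 [0.599  0.1971 0.2576] 0.0513537730056126
```

View pics/m1.png

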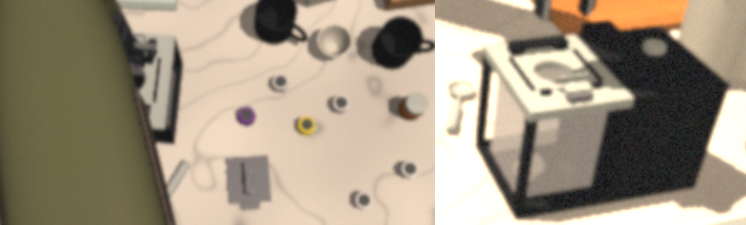

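servo_tool(
  rows=[
    [[0,20,-48],[0,0,0]],
    [[0,40,-96],[0,0,0]],
    [[0,60,-144],[0,0,0]],
    [[0,80,-192],[0,0,0]],
    [[0,92,-219],[0,0,0]],
  ],
  fingers=-1,
)

```text
time: 7.55
ee_pos: [0.5026, -0.0237, 0.2557]
orientation: [113.3, 89.5, -157.0]
force: [-0.1, 1.3, 1.0]
finger_gap: 0.0854
```

servo_tool(
  rows=[
    [[0,20,-48],[0,0,0]],
    [[30,40,-96],[0,0,0]],
    [[60,60,-144],[0,0,0]],
    [[90,80,-180],[0,0,0]],
    [[130,91,-212],[0,0,0]],
  ],
)

```text
time: 8.05
ee_pos: [0.4149, -0.2193, 0.1446]
orientation: [114.3, 89.5, -156.1]
force: [1.0, -0.1, -0.3]
finger_gap: 0.0852
```

servo_tool(
  rows=[
    [[20,0,0],[0,0,0]],
    [[20,0,0],[0,0,0]],
    [[20,0,0],[0,0,0]],
  ],
)

```text
time: 8.35
ee_pos: [0.4139, -0.2188, 0.124]
orientation: [104.1, 89.4, -166.3]
force: [0.3, 0.2, 0.4]
finger_gap: 0.0855
```

```bash
python3 - <<'E'
from h import *
s,p,r=tool(); print(s["time"],p.round(4),move([.416,-.241,.008],down(90)))
E
```

```text
8.35 [ 0.4139 -0.2188  0.124 ] (array([116.1,  -3.5, -21.9]), array([-0.0073, -0.0026, -0.0105]))
```

servo_tool(
  rows=[
    [[0,-3,-22],[-0.007,0,-0.01]],
    [[40,-3,-22],[-0.007,0,-0.01]],
    [[85,-3,-22],[-0.007,0,-0.01]],
    [[116,-3,-22],[-0.007,0,-0.01]],
    [[116,-3,-22],[-0.007,0,-0.01]],
  ],
)

```text
time: 8.85
ee_pos: [0.4138, -0.2389, 0.0058]
orientation: [87.0, 89.7, 177.0]
force: [-1.2, -0.4, 0.8]
finger_gap: 0.0856
```

servo_tool(
  rows=[
    [[0,0,0],[0,0,0]],
    [[0,0,0],[0,0,0]],
    [[0,0,0],[0,0,0]],
    [[0,0,0],[0,0,0]],
    [[0,0,0],[0,0,0]],
  ],
  fingers=1,
)

```text
time: 9.35
ee_pos: [0.4153, -0.2397, 0.0076]
orientation: [119.7, 89.9, -150.2]
force: [-1.5, 1.0, 8.1]
finger_gap: 0.0329
```

servo_tool(
  rows=[
    [[0,0,0],[0,0,0]],
    [[-50,0,0],[0,0,0]],
    [[-100,0,0],[0,0,0]],
    [[-150,0,0],[0,0,0]],
    [[-195,0,0],[0,0,0]],
  ],
)

```text
time: 9.85
ee_pos: [0.4158, -0.2396, 0.2058]
orientation: [172.4, 89.9, -97.5]
force: [0.8, 0.3, -0.9]
finger_gap: 0.0331
```

servo_tool(
  rows=[
    [[-50,-20,45],[0,0,0]],
    [[-50,-40,90],[0,0,0]],
    [[-50,-60,135],[0,0,0]],
    [[-50,-80,180],[0,0,0]],
    [[-50,-90,219],[0,0,0]],
  ],
)

```text
time: 10.35
ee_pos: [0.5053, -0.0232, 0.2563]
orientation: [-141.1, 89.8, -51.0]
force: [1.2, -0.4, 0.1]
finger_gap: 0.0329
```

servo_tool(
  rows=[
    [[0,-20,45],[0,0,0]],
    [[0,-40,90],[0,0,0]],
    [[0,-60,135],[0,0,0]],
    [[0,-80,180],[0,0,0]],
    [[0,-91,215],[0,0,0]],
  ],
)

```text
time: 10.85
ee_pos: [0.597, 0.1947, 0.2561]
orientation: [-122.5, 89.8, -32.4]
force: [0.7, -1.0, -0.5]
finger_gap: 0.033
```

servo_tool(
  rows=[
    [[0,0,0],[0,0,0]],
    [[0,0,0],[0,0,0]],
    [[0,0,0],[0,0,0]],
  ],
)

```text
time: 11.15
ee_pos: [0.5966, 0.1937, 0.2563]
orientation: [-132.5, 89.8, -42.4]
force: [-0.1, 0.6, -0.4]
finger_gap: 0.0329
```

```bash
python3 - <<'E'
from h import *
s,p,r=tool(); print(s["time"],p.round(4),move([.597,.197,.188],down(90)))
E
```

```text
11.15 [0.5966 0.1937 0.2563] (array([68.3, -0.2,  3.4]), array([ 0.0015, -0.0025,  0.0027]))
```

servo_tool(
  rows=[
    [[0,0,3],[0,0,0]],
    [[35,0,3],[0,0,0]],
    [[60,0,3],[0,0,0]],
    [[68,0,3],[0,0,0]],
    [[68,0,3],[0,0,0]],
  ],
)

```text
time: 11.65
ee_pos: [0.5958, 0.1954, 0.1875]
orientation: [-171.5, 89.8, -81.5]
force: [0.1, 0.3, 0.3]
finger_gap: 0.0326
```

servo_tool(
  rows=[
    [[0,0,0],[0,0,0]],
    [[0,0,0],[0,0,0]],
  ],
)

```text
time: 11.85
ee_pos: [0.5968, 0.1954, 0.1892]
orientation: [-132.7, 89.8, -42.7]
force: [-0.6, 0.9, -1.0]
finger_gap: 0.0327
```

servo_tool(
  rows=[
    [[0,0,0],[0,0,0]],
    [[0,0,0],[0,0,0]],
    [[0,0,0],[0,0,0]],
    [[0,0,0],[0,0,0]],
  ],
  fingers=-0.2,
)

```text
time: 12.25
ee_pos: [0.5969, 0.1955, 0.1894]
orientation: [-129.3, 89.8, -39.3]
force: [-0.7, 1.2, -0.2]
finger_gap: 0.0511
```

servo_tool(
  rows=[
    [[-50,0,0],[0,0,0]],
    [[-70,0,0],[0,0,0]],
    [[-70,0,0],[0,0,0]],
  ],
)

```text
time: 12.55
ee_pos: [0.5986, 0.1963, 0.2635]
orientation: [-93.2, 89.5, -3.2]
force: [-0.0, -0.2, 0.8]
finger_gap: 0.0513
```

servo_tool(
  rows=[
    [[0,10,-48],[0,0,0]],
    [[0,20,-96],[0,0,0]],
    [[0,30,-144],[0,0,0]],
    [[0,40,-192],[0,0,0]],
    [[0,50,-230],[0,0,0]],
  ],
  fingers=-1,
)

```text
time: 13.05
ee_pos: [0.5473, -0.0359, 0.2622]
orientation: [-96.3, 89.5, -6.4]
force: [1.6, -0.5, 0.2]
finger_gap: 0.0854
```

```bash
python3 look.py t2
```

```text
p1 here -0.06 best 0.56 (-17, -34) [ 0.748 -0.017]
p2 here 0.62 best 0.92 (45, 44) [ 0.481 -0.329]
p3 here 0.32 best 0.61 (45, -35) [ 0.606 -0.314]
p4 here 1.0 best 1.0 (0, 0) [ 0.481 -0.329]
p5 here -0.01 best 0.94 (30, -21) [ 0.482 -0.328]
cover here -0.2 best 0.55 (-33, 19) [0.385 0.072]
13.1 [ 0.5459 -0.0405  0.2623] 0.08521504722102444
```

servo_tool(
  rows=[
    [[10,11,-48],[0,0,0]],
    [[20,22,-96],[0,0,0]],
    [[30,33,-144],[0,0,0]],
    [[40,44,-190],[0,0,0]],
    [[70,55,-230],[0,0,0]],
  ],
)

```text
time: 13.6
ee_pos: [0.4923, -0.2675, 0.1977]
orientation: [-123.9, 89.3, -34.2]
force: [0.5, -0.7, -0.7]
finger_gap: 0.0855
```

servo_tool(
  rows=[
    [[20,5,-35],[0,0,0]],
    [[50,10,-55],[0,0,0]],
    [[70,10,-55],[0,0,0]],
    [[70,10,-55],[0,0,0]],
  ],
)

```text
time: 14.0
ee_pos: [0.4799, -0.3217, 0.1239]
orientation: [-122.1, 89.7, -32.5]
force: [-1.0, 0.2, 0.4]
finger_gap: 0.0857
```

servo_tool(
  rows=[
    [[0,0,0],[0,0,0]],
    [[0,0,0],[0,0,0]],
  ],
)

```text
time: 14.2
ee_pos: [0.4802, -0.3212, 0.1244]
orientation: [-122.2, 89.7, -32.5]
force: [-0.0, -0.8, -0.3]
finger_gap: 0.0855
```

```bash
python3 - <<'E'
from h import *
s,p,r=tool(); print(s["time"],p.round(4),move([.481,-.329,.009],down(90)))
E
```

```text
14.2 [ 0.4802 -0.3212  0.1244] (array([115.4,  -0.3,  -7.5]), array([-0.0059, -0.0026,  0.0042]))
```

servo_tool(
  rows=[
    [[0,0,-8],[-0.006,0,0.004]],
    [[40,0,-8],[-0.006,0,0.004]],
    [[85,0,-8],[-0.006,0,0.004]],
    [[114,0,-8],[-0.006,0,0.004]],
    [[114,0,-8],[-0.006,0,0.004]],
  ],
)

```text
time: 14.7
ee_pos: [0.4784, -0.3279, 0.0073]
orientation: [82.4, 89.7, 172.5]
force: [0.1, 0.1, 0.0]
finger_gap: 0.0851
```

servo_tool(
  rows=[
    [[0,0,0],[0,0,0]],
    [[0,0,0],[0,0,0]],
    [[0,0,0],[0,0,0]],
    [[0,0,0],[0,0,0]],
    [[0,0,0],[0,0,0]],
  ],
  fingers=1,
)

```text
time: 15.2
ee_pos: [0.4797, -0.3288, 0.0094]
orientation: [121.7, 89.9, -148.3]
force: [-0.6, -0.2, 6.4]
finger_gap: 0.0329
```

servo_tool(
  rows=[
    [[0,0,0],[0,0,0]],
    [[-50,0,0],[0,0,0]],
    [[-100,0,0],[0,0,0]],
    [[-150,0,0],[0,0,0]],
    [[-195,0,0],[0,0,0]],
  ],
)

```text
time: 15.7
ee_pos: [0.4803, -0.3287, 0.2076]
orientation: [171.5, 89.9, -98.5]
force: [1.0, -1.0, -0.7]
finger_gap: 0.0329
```

servo_tool(
  rows=[
    [[-50,-10,45],[0,0,0]],
    [[-50,-20,90],[0,0,0]],
    [[-50,-30,135],[0,0,0]],
    [[-50,-40,180],[0,0,0]],
    [[-50,-46,210],[0,0,0]],
  ],
)

```text
time: 16.2
ee_pos: [0.5267, -0.1158, 0.2582]
orientation: [-144.9, 89.8, -54.8]
force: [0.2, -0.3, -0.8]
finger_gap: 0.0327
```

servo_tool(
  rows=[
    [[0,-10,45],[0,0,0]],
    [[0,-20,90],[0,0,0]],
    [[0,-30,135],[0,0,0]],
    [[0,-40,180],[0,0,0]],
    [[0,-46,210],[0,0,0]],
  ],
)

```text
time: 16.7
ee_pos: [0.5724, 0.0973, 0.2583]
orientation: [-119.3, 89.8, -29.1]
force: [0.5, -1.7, -0.5]
finger_gap: 0.0329
```

servo_tool(
  rows=[
    [[0,-10,45],[0,0,0]],
    [[0,-20,90],[0,0,0]],
    [[0,-24,106],[0,0,0]],
    [[0,-24,106],[0,0,0]],
    [[0,-24,106],[0,0,0]],
  ],
)

```text
time: 17.2
ee_pos: [0.5957, 0.2029, 0.2583]
orientation: [-133.0, 89.8, -42.8]
force: [0.4, -0.1, -0.6]
finger_gap: 0.0327
```

servo_tool(
  rows=[
    [[0,0,0],[0,0,0]],
    [[0,0,0],[0,0,0]],
  ],
)

```text
time: 17.4
ee_pos: [0.5956, 0.2013, 0.2586]
orientation: [-135.4, 89.8, -45.3]
force: [-1.3, 0.6, -0.1]
finger_gap: 0.0328
```

```bash
python3 - <<'E'
from h import *
s,p,r=tool(); print(s["time"],p.round(4),move([.597,.197,.189],down(90)))
E
```

```text
17.4 [0.5956 0.2013 0.2586] (array([69.6, -1.2, -4.2]), array([ 0.0029, -0.0024,  0.0024]))
```

Release this one, then head toward p2 with a look on the way.

servo_tool(
  rows=[
    [[0,-1,-4],[0,0,0]],
    [[35,-1,-4],[0,0,0]],
    [[60,-1,-4],[0,0,0]],
    [[70,-1,-4],[0,0,0]],
    [[70,-1,-4],[0,0,0]],
  ],
)

```text
time: 17.9
ee_pos: [0.5958, 0.1961, 0.1873]
orientation: [174.2, 89.8, -95.6]
force: [-0.7, 0.6, -0.4]
finger_gap: 0.0328
```

servo_tool(
  rows=[
    [[0,0,0],[0,0,0]],
    [[0,0,0],[0,0,0]],
  ],
)

```text
time: 18.1
ee_pos: [0.5966, 0.1961, 0.1887]
orientation: [-151.3, 89.8, -61.2]
force: [0.1, 0.0, 1.1]
finger_gap: 0.0331
```

servo_tool(
  rows=[
    [[0,0,0],[0,0,0]],
    [[0,0,0],[0,0,0]],
    [[0,0,0],[0,0,0]],
    [[0,0,0],[0,0,0]],
  ],
  fingers=-0.2,
)

```text
time: 18.5
ee_pos: [0.5967, 0.1962, 0.189]
orientation: [-145.0, 89.8, -54.8]
force: [-0.6, 0.3, 0.4]
finger_gap: 0.0514
```

servo_tool(
  rows=[
    [[-50,0,0],[0,0,0]],
    [[-70,0,0],[0,0,0]],
    [[-70,0,0],[0,0,0]],
  ],
)

```text
time: 18.8
ee_pos: [0.5986, 0.1971, 0.2631]
orientation: [-95.7, 89.5, -5.6]
force: [0.0, 0.6, 0.7]
finger_gap: 0.0513
```

```bash
python3 look.py t3
```

```text
p1 here 1.0 best 1.0 (0, 0) [ 0.643 -0.074]
p2 here 1.0 best 1.0 (0, 0) [ 0.606 -0.196]
p3 here -0.03 best 0.96 (5, -37) [ 0.606 -0.194]
p4 here 0.2 best 0.92 (-45, -44) [ 0.606 -0.196]
p5 here -0.02 best 0.53 (23, -17) [ 0.469 -0.307]
cover here 1.0 best 1.0 (0, 0) [ 0.446 -0.022]
18.85 [0.5977 0.1968 0.2609] 0.05132021975573772
```

servo_tool(
  rows=[
    [[0,0,-48],[0,0,0]],
    [[0,0,-96],[0,0,0]],
    [[0,0,-144],[0,0,0]],
    [[0,0,-192],[0,0,0]],
    [[0,0,-230],[0,0,0]],
  ],
  fingers=-1,
)

```text
time: 19.35
ee_pos: [0.597, -0.0356, 0.2597]
orientation: [-122.8, 89.8, -32.7]
force: [-0.3, 0.3, 0.8]
finger_gap: 0.0855
```

servo_tool(
  rows=[
    [[0,-3,-48],[0,0,0]],
    [[20,-6,-96],[0,0,0]],
    [[60,-6,-135],[0,0,0]],
    [[100,-6,-155],[0,0,0]],
    [[120,-6,-160],[0,0,0]],
  ],
)

```text
time: 19.85
ee_pos: [0.6003, -0.198, 0.1347]
orientation: [105.3, 89.8, -164.9]
force: [-0.7, -0.1, -0.3]
finger_gap: 0.0852
```

servo_tool(
  rows=[
    [[0,0,0],[0,0,0]],
    [[0,0,0],[0,0,0]],
    [[0,0,0],[0,0,0]],
  ],
)

```text
time: 20.15
ee_pos: [0.601, -0.1975, 0.1358]
orientation: [120.9, 89.9, -149.2]
force: [0.8, -0.3, 0.4]
finger_gap: 0.0851
```

```bash
python3 - <<'E'
from h import *
s,p,r=tool(); print(s["time"],p.round(4),move([.603,-.195,.010],down(90)))
cp=np.load("w2.npy",allow_pickle=True).item(); g=lambda x,y:((x+.5)/1.25-.5,(y+.5)/1.25-.5)
print("p1",ray("wrist",g(107,257),.028,cp).round(4))
f=lambda x,y:(155+(x+.5)/2.75-.5,145+(y+.5)/2.75-.5)
for n,x,y,z in [("mug1",505,35,.095),("mughandle",552,66,.05),("mugfront",503,80,.06),("sugar",611,75,.05)]: print(n,ray("top",f(x,y),z).round(3))
im=snapshot("wrist")[:,:,::-1]; cv2.imwrite("pics/w3.png",cv2.convertScaleAbs(cv2.resize(im,None,fx=1.25,fy=1.25),alpha=1.5))
print(proj("wrist",[[.603,-.195,.028],p])*1.25)
E
```

```text
20.15 [ 0.601  -0.1975  0.1358] (array([125.7,  -2.2,   2.6]), array([-0.0016, -0.001 , -0.0017]))
p1 [ 0.6434 -0.0745  0.028 ]
mug1 [ 0.752 -0.058  0.095]
mughandle [ 0.736 -0.113  0.05 ]
mugfront [ 0.713 -0.059  0.06 ]
sugar [ 0.728 -0.178  0.05 ]
[[402.4414967  247.159547  ]
 [399.62841491 312.62271432]]
```

View pics/w3.png

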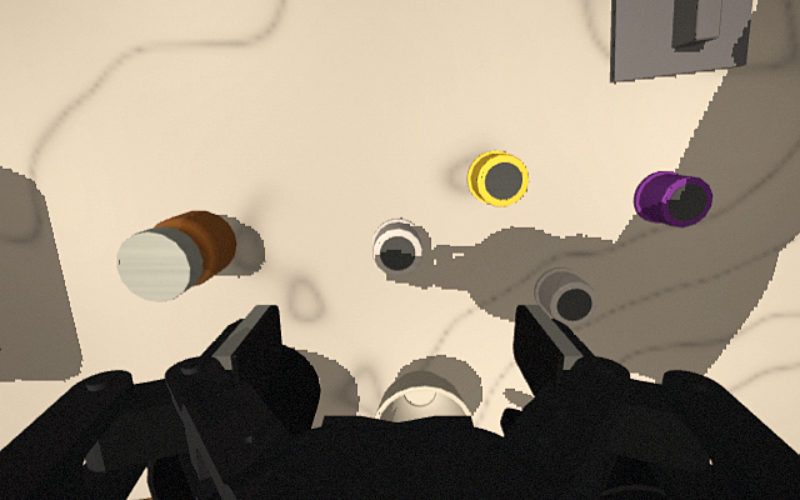

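The pod top is at (399,253), predicted (402,247), so p2 is at about (0.6065, -0.1965).

servo_tool(
  rows=[
    [[30,-5,1],[0,0,0]],
    [[70,-5,1],[0,0,0]],
    [[105,-5,1],[0,0,0]],
    [[126,-5,1],[0,0,0]],
    [[126,-5,1],[0,0,0]],
  ],
)

```text
time: 20.7
ee_pos: [0.605, -0.1953, 0.0085]
orientation: [93.7, 89.8, -176.3]
force: [-1.0, 0.6, -0.9]
finger_gap: 0.0856
```

servo_tool(
  rows=[
    [[0,0,0],[0,0,0]],
    [[0,0,0],[0,0,0]],
    [[0,0,0],[0,0,0]],
    [[0,0,0],[0,0,0]],
    [[0,0,0],[0,0,0]],
  ],
  fingers=1,
)

```text
time: 21.2
ee_pos: [0.6063, -0.1957, 0.0104]
orientation: [129.9, 89.9, -140.1]
force: [-1.7, 0.9, 5.9]
finger_gap: 0.0328
```

servo_tool(
  rows=[
    [[0,0,0],[0,0,0]],
    [[-50,0,0],[0,0,0]],
    [[-100,0,0],[0,0,0]],
    [[-150,0,0],[0,0,0]],
    [[-195,0,0],[0,0,0]],
  ],
)

```text
time: 21.7
ee_pos: [0.6067, -0.1956, 0.2085]
orientation: [-159.0, 89.9, -69.0]
force: [1.2, 0.7, 0.1]
finger_gap: 0.033
```

servo_tool(
  rows=[
    [[-50,2,45],[0,0,0]],
    [[-50,4,90],[0,0,0]],
    [[-50,5,135],[0,0,0]],
    [[-50,5,175],[0,0,0]],
    [[-50,5,200],[0,0,0]],
  ],
)

```text
time: 22.2
ee_pos: [0.6015, 0.0076, 0.2591]
orientation: [-108.4, 89.9, -18.3]
force: [0.1, 0.6, -1.6]
finger_gap: 0.0329
```

servo_tool(
  rows=[
    [[0,2,45],[0,0,0]],
    [[0,4,90],[0,0,0]],
    [[0,5,135],[0,0,0]],
    [[0,5,175],[0,0,0]],
    [[0,5,191],[0,0,0]],
  ],
)

```text
time: 22.7
ee_pos: [0.5957, 0.2021, 0.2592]
orientation: [-78.8, 89.9, 11.5]
force: [0.6, -0.1, -0.4]
finger_gap: 0.0328
```

servo_tool(
  rows=[
    [[0,0,0],[0,0,0]],
    [[0,0,0],[0,0,0]],
    [[0,0,0],[0,0,0]],
  ],
)

```text
time: 23.0
ee_pos: [0.5958, 0.2005, 0.2593]
orientation: [-95.8, 89.9, -5.5]
force: [0.6, -0.2, 0.3]
finger_gap: 0.0329
```

```bash
python3 - <<'E'
from h import *
s,p,r=tool(); print(s["time"],p.round(4),move([.597,.197,.190],down(90)))
E
```

```text
23.0 [0.5958 0.2005 0.2593] (array([69.3, -1. , -3.4]), array([ 0.0039, -0.0002,  0.0023]))
```

servo_tool(
  rows=[
    [[0,-1,-3],[0,0,0]],
    [[35,-1,-3],[0,0,0]],
    [[60,-1,-3],[0,0,0]],
    [[70,-1,-3],[0,0,0]],
    [[70,-1,-3],[0,0,0]],
  ],
)

```text
time: 23.5
ee_pos: [0.5961, 0.196, 0.1879]
orientation: [159.9, 89.9, -109.9]
force: [-0.8, 0.0, -0.2]
finger_gap: 0.0327
```

servo_tool(
  rows=[
    [[0,0,0],[0,0,0]],
    [[0,0,0],[0,0,0]],
  ],
)

```text
time: 23.7
ee_pos: [0.597, 0.1959, 0.1894]
orientation: [-120.1, 89.9, -30.0]
force: [-0.0, 0.1, -0.1]
finger_gap: 0.0331
```

servo_tool(
  rows=[
    [[0,0,0],[0,0,0]],
    [[0,0,0],[0,0,0]],
    [[0,0,0],[0,0,0]],
    [[0,0,0],[0,0,0]],
  ],
  fingers=-0.2,
)

```text
time: 24.1
ee_pos: [0.5971, 0.196, 0.1897]
orientation: [-112.5, 89.9, -22.3]
force: [-0.2, 1.0, -1.2]
finger_gap: 0.0512
```

servo_tool(
  rows=[
    [[-50,0,0],[0,0,0]],
    [[-70,0,0],[0,0,0]],
    [[-70,0,0],[0,0,0]],
  ],
)

```text
time: 24.4
ee_pos: [0.5989, 0.1968, 0.2638]
orientation: [-80.5, 89.5, 9.7]
force: [-0.7, 0.8, -0.5]
finger_gap: 0.0512
```

```bash
python3 look.py t4
```

```text
p1 here 1.0 best 1.0 (0, 0) [ 0.643 -0.074]
p2 here -0.05 best 0.96 (-40, -14) [ 0.643 -0.075]
p3 here -0.06 best 0.84 (-17, -22) [ 0.557 -0.13 ]
p4 here 0.2 best 0.65 (25, 29) [ 0.402 -0.4  ]
p5 here -0.01 best 0.53 (24, -17) [ 0.47 -0.31]
cover here 1.0 best 1.0 (0, 0) [ 0.446 -0.022]
24.45 [0.598  0.1965 0.2615] 0.05133406315159661
```

servo_tool(
  rows=[
    [[0,-8,-48],[0,0,0]],
    [[0,-16,-96],[0,0,0]],
    [[0,-24,-144],[0,0,0]],
    [[20,-32,-190],[0,0,0]],
    [[50,-40,-220],[0,0,0]],
  ],
  fingers=-1,
)

```text
time: 24.95
ee_pos: [0.6395, -0.0264, 0.2117]
orientation: [-92.2, 89.6, -2.2]
force: [1.5, 0.3, -0.7]
finger_gap: 0.0852
```

servo_tool(
  rows=[
    [[30,-5,-30],[0,0,0]],
    [[60,-5,-40],[0,0,0]],
    [[80,-5,-45],[0,0,0]],
    [[80,-5,-45],[0,0,0]],
  ],
)

```text
time: 25.35
ee_pos: [0.6415, -0.0721, 0.1267]
orientation: [58.9, 89.9, 148.8]
force: [-0.8, -0.4, -0.3]
finger_gap: 0.0851
```

servo_tool(
  rows=[
    [[0,0,0],[0,0,0]],
    [[0,0,0],[0,0,0]],
  ],
)

```text
time: 25.55
ee_pos: [0.6413, -0.0716, 0.1268]
orientation: [64.7, 89.9, 154.7]
force: [-0.1, 0.2, -0.2]
finger_gap: 0.0852
```

```bash
python3 - <<'E'
from h import *
s,p,r=tool(); print(s["time"],p.round(4),move([.643,-.0735,.010],down(90)))
E
```

```text
25.55 [ 0.6413 -0.0716  0.1268] (array([116.8,  -1.9,  -2. ]), array([-0.0005,  0.0006, -0.0013]))
```

servo_tool(
  rows=[
    [[30,-2,-2],[0,0,0]],
    [[70,-2,-2],[0,0,0]],
    [[100,-2,-2],[0,0,0]],
    [[117,-2,-2],[0,0,0]],
    [[117,-2,-2],[0,0,0]],
  ],
)

```text
time: 26.05
ee_pos: [0.6417, -0.0727, 0.0082]
orientation: [77.9, 89.7, 167.9]
force: [-0.0, -0.5, 0.7]
finger_gap: 0.0854
```

servo_tool(
  rows=[
    [[0,0,0],[0,0,0]],
    [[0,0,0],[0,0,0]],
    [[0,0,0],[0,0,0]],
    [[0,0,0],[0,0,0]],
    [[0,0,0],[0,0,0]],
  ],
  fingers=1,
)

```text
time: 26.55
ee_pos: [0.6428, -0.0727, 0.0098]
orientation: [66.9, 89.9, 157.0]
force: [-0.8, 0.5, 6.7]
finger_gap: 0.0332
```

servo_tool(
  rows=[
    [[0,0,0],[0,0,0]],
    [[-50,0,0],[0,0,0]],
    [[-100,0,0],[0,0,0]],
    [[-150,0,0],[0,0,0]],
    [[-195,0,0],[0,0,0]],
  ],
)

```text
time: 27.05
ee_pos: [0.6433, -0.073, 0.2076]
orientation: [40.2, 89.9, 130.3]
force: [1.3, -0.2, -0.5]
finger_gap: 0.0327
```

servo_tool(
  rows=[
    [[-50,10,35],[0,0,0]],
    [[-50,20,70],[0,0,0]],
    [[-50,30,105],[0,0,0]],
    [[-50,35,130],[0,0,0]],
    [[-50,35,150],[0,0,0]],
  ],
)

```text
time: 27.55
ee_pos: [0.6075, 0.0786, 0.2583]
orientation: [13.2, 89.9, 103.3]
force: [-0.3, -0.2, -1.0]
finger_gap: 0.0328
```

servo_tool(
  rows=[
    [[0,5,45],[0,0,0]],
    [[0,10,90],[0,0,0]],
    [[0,11,115],[0,0,0]],
    [[0,11,117],[0,0,0]],
  ],
)

```text
time: 27.95
ee_pos: [0.5957, 0.1988, 0.2584]
orientation: [10.3, 89.9, 100.6]
force: [-0.5, -0.0, -0.5]
finger_gap: 0.0328
```

servo_tool(
  rows=[
    [[0,0,0],[0,0,0]],
    [[0,0,0],[0,0,0]],
    [[0,0,0],[0,0,0]],
  ],
)

```text
time: 28.25
ee_pos: [0.5959, 0.1976, 0.2584]
orientation: [12.6, 89.9, 102.8]
force: [0.3, 0.1, -1.1]
finger_gap: 0.0328
```

```bash
python3 - <<'E'
from h import *
s,p,r=tool(); print(s["time"],p.round(4),move([.597,.197,.190],down(90)))
E
```

```text
28.25 [0.5959 0.1976 0.2584] (array([68.4, -1.1, -0.7]), array([ 0.0041,  0.0015, -0.0003]))
```

servo_tool(
  rows=[
    [[0,-1,-1],[0,0,0]],
    [[35,-1,-1],[0,0,0]],
    [[60,-1,-1],[0,0,0]],
    [[69,-1,-1],[0,0,0]],
    [[69,-1,-1],[0,0,0]],
  ],
)

```text
time: 28.75
ee_pos: [0.5961, 0.1957, 0.1881]
orientation: [78.5, 89.8, 168.7]
force: [-0.1, -0.4, 0.6]
finger_gap: 0.033
```

servo_tool(
  rows=[
    [[0,0,0],[0,0,0]],
    [[0,0,0],[0,0,0]],
  ],
)

```text
time: 28.95
ee_pos: [0.5969, 0.1958, 0.1896]
orientation: [41.0, 89.9, 131.2]
force: [-1.4, 0.4, 0.3]
finger_gap: 0.0328
```

servo_tool(
  rows=[
    [[0,0,0],[0,0,0]],
    [[0,0,0],[0,0,0]],
    [[0,0,0],[0,0,0]],
    [[0,0,0],[0,0,0]],
  ],
  fingers=-0.2,
)

```text
time: 29.35
ee_pos: [0.597, 0.1958, 0.1899]
orientation: [26.5, 89.9, 116.6]
force: [0.5, -0.2, -0.1]
finger_gap: 0.0511
```

servo_tool(
  rows=[
    [[-50,0,0],[0,0,0]],
    [[-100,10,0],[0,0,0]],
    [[-130,40,0],[0,0,0]],
    [[-130,70,0],[0,0,0]],
    [[-130,70,0],[0,0,0]],
  ],
)

```text
time: 29.85
ee_pos: [0.5249, 0.1956, 0.322]
orientation: [-20.4, 89.9, 69.8]
force: [0.1, -0.4, -0.3]
finger_gap: 0.051
```

servo_tool(
  rows=[
    [[0,0,0],[0,0,0]],
    [[0,0,0],[0,0,0]],
    [[0,0,0],[0,0,0]],
  ],
  fingers=-1,
)

```text
time: 30.15
ee_pos: [0.5254, 0.1956, 0.3213]
orientation: [-4.7, 89.9, 85.5]
force: [0.7, 0.0, -0.2]
finger_gap: 0.0852
```

```bash
python3 - <<'E'
from h import *
s,p,r=tool(); print(s["time"],p.round(4))
cp=camera_params("wrist"); im=snapshot("wrist")[:,:,::-1]; np.save("w4.npy",cp,allow_pickle=True)
u,v=proj("wrist",[.597,.197,.18],cp)[0]; print(u,v)
u0=int(np.clip(u-120,0,400)); v0=int(np.clip(v-95,0,220)); print("crop",u0,v0)
cv2.imwrite("pics/w4c.png",cv2.convertScaleAbs(cv2.resize(im[v0:v0+180,u0:u0+240],None,fx=3.3,fy=3.3,interpolation=cv2.INTER_CUBIC),alpha=1.1))
cv2.imwrite("pics/w4.png",im)
E
```

```text
30.15 [0.5254 0.1956 0.3213]
319.383000764078 256.7827204567915
crop 199 161
```

View pics/w4c.png

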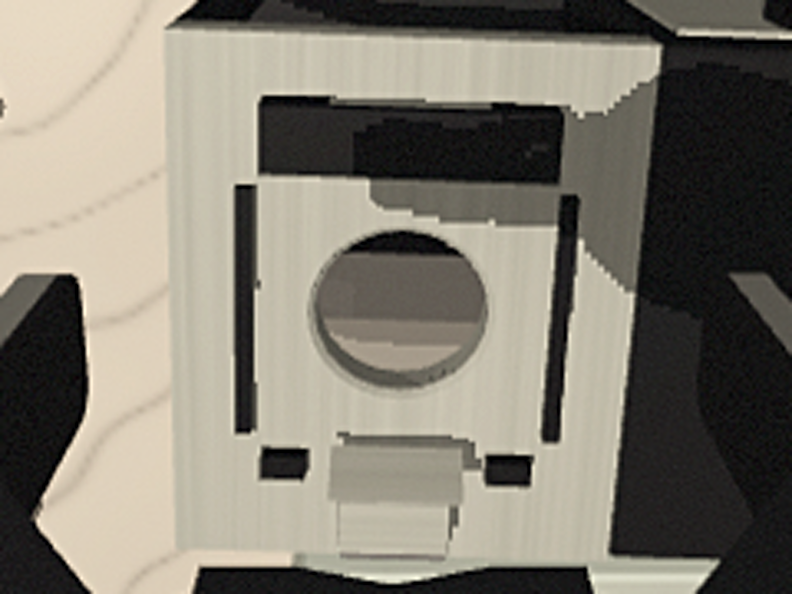

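```bash
python3 - <<'E'
from h import *
cp=np.load("w4.npy",allow_pickle=True).item(); g=lambda x,y:(199+(x+.5)/3.3-.5,161+(y+.5)/3.3-.5)
P=lambda x,y,z:ray("wrist",g(x,y),z,cp)[:2]
print("neck",P(398.5,310.5,.18).round(4), "L,R,T,B",[P(*q,.18).round(4) for q in [(309,310),(488,310),(398,230),(398,391)]])
bl,br=P(258,176,.193),P(558,184,.193); d=bl-br; print("bar",bl.round(4),br.round(4),np.hypot(*d),"yaw",np.degrees(np.arctan2(-d[0],d[1])))
for n,a,b in [("railL",(246,185,.184),(245,433,.184)),("railR",(569,195,.184),(552,441,.184))]:
    a,b=P(*a),P(*b); e=b-a; print(n,a.round(4),b.round(4),np.hypot(*e),"yaw",np.degrees(np.arctan2(e[1],e[0])))
sl,sr=P(260,463,.186),P(533,470,.186); print("stops",sl.round(4),sr.round(4))
print("top cover now",ray("top",(320.4,265),.006).round(4))
E
python3 look.py t5
```

```text
neck [0.5948 0.197 ] L,R,T,B [array([0.5947, 0.17  ]), array([0.5945, 0.224 ]), array([0.5689, 0.1967]), array([0.6219, 0.197 ])]
bar [0.548  0.1577] [0.5501 0.241 ] 0.08341111319982082 yaw 178.57351779282908
railL [0.5537 0.1529] [0.6341 0.15  ] 0.08045099998287958 yaw -2.113077403999122
railR [0.5564 0.2459] [0.6366 0.2446] 0.08022371850643839 yaw -0.9568118627252561
stops [0.6433 0.1545] [0.6455 0.2388]
top cover now [ 0.4456 -0.0217  0.006 ]
p1 here -0.09 best 0.89 (-22, 21) [ 0.575 -0.01 ]
p2 here -0.04 best 0.84 (-22, 14) [ 0.56  -0.131]
p3 here -0.04 best 0.84 (-17, -22) [ 0.557 -0.13 ]
p4 here 0.2 best 0.65 (25, 29) [ 0.402 -0.4  ]
p5 here -0.03 best 0.52 (23, -17) [ 0.469 -0.307]
cover here 1.0 best 1.0 (0, 0) [ 0.446 -0.022]
30.25 [0.5254 0.1956 0.3213] 0.08585521162106212
```

servo_tool(
  rows=[
    [[0,25,-43],[0,0,0]],
    [[0,50,-86],[0,0,0]],
    [[0,75,-129],[0,0,0]],
    [[0,100,-172],[0,0,0]],
    [[30,125,-210],[0,0,0]],
  ],
)

```text
time: 30.75
ee_pos: [0.4042, -0.0136, 0.2955]
orientation: [-77.9, 89.7, 12.3]
force: [1.7, -1.5, -0.0]
finger_gap: 0.0854
```

servo_tool(
  rows=[
    [[40,0,-6],[0,0,0]],
    [[80,0,-6],[0,0,0]],
    [[90,0,-6],[0,0,0]],
    [[90,0,-6],[0,0,0]],
    [[90,0,-6],[0,0,0]],
  ],
)

```text
time: 31.25
ee_pos: [0.4058, -0.0193, 0.2069]
orientation: [-80.6, 89.6, 9.7]
force: [0.4, 0.3, 0.7]
finger_gap: 0.0851
```

servo_tool(
  rows=[
    [[0,0,0],[0,0,0]],
    [[0,0,0],[0,0,0]],
  ],
)

```text
time: 31.45
ee_pos: [0.4074, -0.0191, 0.2085]
orientation: [-84.3, 89.5, 5.9]
force: [0.1, -0.2, -0.1]
finger_gap: 0.0852
```

```bash
python3 - <<'E'
from h import *
s,p,r=tool(); print(s["time"],p.round(4))
cp=camera_params("wrist"); im=snapshot("wrist")[:,:,::-1]; np.save("w5.npy",cp,allow_pickle=True)
u,v=proj("wrist",[.446,-.021,.006],cp)[0]
u0=int(np.clip(u-120,0,400)); v0=int(np.clip(v-90,0,220)); print("crop",u0,v0)
cv2.imwrite("pics/w5c.png",cv2.convertScaleAbs(cv2.resize(im[v0:v0+180,u0:u0+240],None,fx=3.3,fy=3.3,interpolation=cv2.INTER_CUBIC),alpha=1.3))
s0=snapshot("scene")[:,:,::-1]; cv2.imwrite("pics/s5.png",s0)
E
```

```text
31.45 [ 0.4074 -0.0191  0.2085]
crop 196 115
```

View pics/w5c.png

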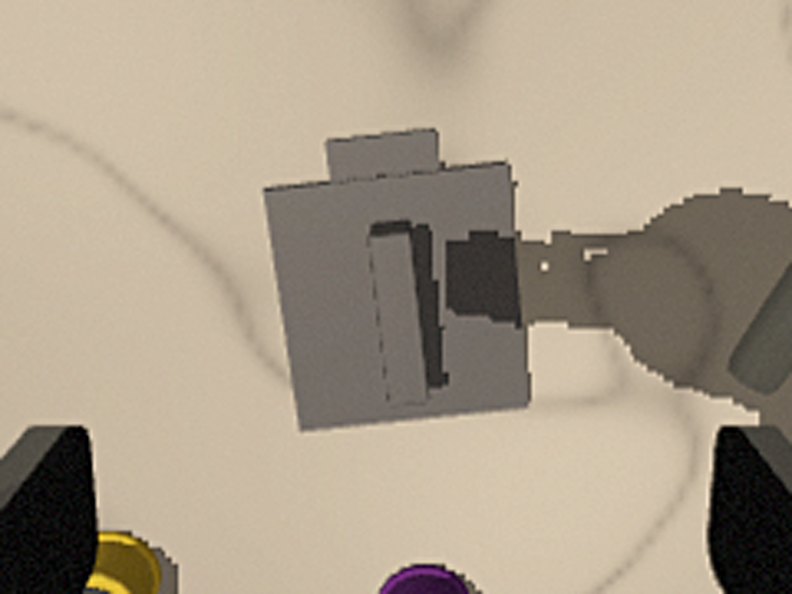

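The cover's plate corners are at (265,188), (508,163), (528,404) and (301,431). The rib runs from about (390,235) to (408,402), with the lip toward the robot.

```bash
python3 - <<'E'
from h import *
cp=np.load("w5.npy",allow_pickle=True).item(); g=lambda x,y:(196+(x+.5)/3.3-.5,115+(y+.5)/3.3-.5)
P=lambda x,y,z:ray("wrist",g(x,y),z,cp)[:2]
c=np.array([P(*q,.006) for q in [(265,188),(508,163),(528,404),(301,431)]]); m=c.mean(0)
a=c[3]-c[0]+c[2]-c[1]; b=c[1]-c[0]+c[2]-c[3]; print("centre",m.round(4),"len",np.hypot(*a)/2,np.hypot(*b)/2)
y1=np.degrees(np.arctan2(a[1],a[0])); y2=np.degrees(np.arctan2(-b[0],b[1])); print("yaw",y1,y2)
r=np.array([P(*q,.028) for q in [(370,237),(409,233),(429,402),(388,404)]]); e=r[3]-r[0]+r[2]-r[1]
print("rib",r.mean(0).round(4),np.hypot(*e)/2,np.degrees(np.arctan2(e[1],e[0])))
yaw=(y1+y2)/2
print(move([m[0],m[1],.010],down(90+yaw)))
E
```

```text
centre [ 0.4461 -0.0203] len 0.08941196014169446 0.08303439875625651
yaw 6.547073429978811 6.876407188611568
rib [ 0.4463 -0.0207] 0.05877118953117888 6.360807688122787
(array([198.2, -37.7,  -1.5]), array([-0.1129,  0.0005,  0.0084]))
```

servo_tool(
  rows=[
    [[40,-38,-2],[-0.113,0,0.008]],
    [[85,-38,-2],[-0.113,0,0.008]],
    [[125,-38,-2],[-0.113,0,0.008]],
    [[148,-38,-2],[-0.113,0,0.008]],
    [[148,-38,-2],[-0.113,0,0.008]],
  ],
)

```text
time: 32.05
ee_pos: [0.4431, -0.0206, 0.0575]
orientation: [75.0, 89.7, 171.7]
force: [-0.4, -0.8, 0.7]
finger_gap: 0.0855
```

servo_tool(
  rows=[
    [[0,0,0],[0,0,0]],
    [[0,0,0],[0,0,0]],
  ],
)

```text
time: 32.25
ee_pos: [0.4442, -0.0206, 0.0588]
orientation: [72.7, 89.8, 169.4]
force: [0.0, 0.1, 1.0]
finger_gap: 0.0849
```

```bash
python3 - <<'E'
from h import *
s,p,r=tool(); print(s["time"],p.round(4),move([.4462,-.0205,.010],down(96.6)))
E
```

```text
32.25 [ 0.4442 -0.0206  0.0588] (array([48.8, -2.2, -0.2]), array([ 0.0024,  0.0012, -0.0037]))
```

servo_tool(
  rows=[
    [[25,-2,0],[0,0,-0.004]],
    [[45,-2,0],[0,0,-0.004]],
    [[49,-2,0],[0,0,-0.004]],
    [[49,-2,0],[0,0,-0.004]],
  ],
)

```text
time: 32.65
ee_pos: [0.4463, -0.0204, 0.0105]
orientation: [-28.8, 89.9, 67.9]
force: [0.9, 0.5, 0.2]
finger_gap: 0.0852
```

servo_tool(
  rows=[
    [[0,0,0],[0,0,0]],
    [[0,0,0],[0,0,0]],
    [[0,0,0],[0,0,0]],
    [[0,0,0],[0,0,0]],
    [[0,0,0],[0,0,0]],
  ],
  fingers=1,
  newtons=60,
)

```text
time: 33.15
ee_pos: [0.4465, -0.0203, 0.0109]
orientation: [-43.6, 89.9, 53.1]
force: [-8.6, -0.9, 34.5]
finger_gap: 0.0125
```

servo_tool(
  rows=[
    [[0,0,0],[0,0,0]],
    [[0,0,0],[0,0,0]],
  ],
)

```text
time: 33.35
ee_pos: [0.4466, -0.0203, 0.011]
orientation: [-46.8, 89.9, 50.0]
force: [-0.5, -0.1, 2.2]
finger_gap: 0.0126
```

```bash
python3 - <<'E'
from h import *
s,p,r=tool(); print(s["time"],p.round(4),s["force"],s["finger_gap"],move([.4462,-.0205,.010],down(96.6)))
E
```

```text
33.35 [ 0.4466 -0.0203  0.011 ] [-0.51862098 -0.09869659  2.22231654] 0.012648417966869059 (array([ 1. ,  0.4, -0.1]), array([0.0025, 0.0011, 0.0012]))
```

servo_tool(
  rows=[
    [[-40,0,0],[0,0,0]],
    [[-80,0,0],[0,0,0]],
    [[-130,0,0],[0,0,0]],
    [[-180,0,0],[0,0,0]],
    [[-230,0,0],[0,0,0]],
  ],
)

```text
time: 33.85
ee_pos: [0.4456, -0.0206, 0.2428]
orientation: [-30.4, 89.9, 66.4]
force: [1.2, 0.6, -1.5]
finger_gap: 0.0123
```

servo_tool(
  rows=[
    [[-20,0,0],[0.141,0,0]],
    [[-20,0,0],[0.141,0,0]],
    [[-20,0,0],[0.141,0,0]],
    [[-20,0,0],[0.141,0,0]],
  ],
)

```text
time: 34.25
ee_pos: [0.4444, -0.0206, 0.2609]
orientation: [62.4, 89.8, 151.1]
force: [0.6, 0.3, -2.2]
finger_gap: 0.0127
```

```bash
cat >> h.py <<'E'
N=np.array([.5955,.1972,.18]); YM=-1.5
Rm=R.from_euler("z",YM,degrees=True)
def cov(xl,zl,tilt,yl=0,N=N,h=.011):
    """tool pose that puts the lip's lower front edge at machine coords (mm, from neck at deck level), lip down by tilt deg"""
    Rc=Rm*R.from_euler("y",-tilt,degrees=True)
    lip=N+Rm.apply(np.array([xl,yl,zl])/1000)
    o=lip-Rc.apply([-.059,0,0]); return o+Rc.apply([0,0,h]), Rc*down(90)
def covstate(N=N,h=.011):
    s,p,r=tool(); Rc=r*down(90).inv(); o=p-Rc.apply([0,0,h]); lip=o+Rc.apply([-.059,0,0])
    e=(Rm.inv()*Rc).as_euler("zyx",degrees=True)
    return s["time"],"lip",(1000*Rm.inv().apply(lip-N)).round(1),"yaw,tilt,roll",e.round(2),"F",s["force"].round(1),"T",s["torque"].round(2),"gap",round(s["finger_gap"],4)
E
python3 - <<'E'
from h import *
print(covstate()); P,Q=cov(-36,60,0); print(P.round(4),move(P,Q))
E
```

```text
(34.25, 'lip', array([-204.3, -221.9,   70.1]), 'yaw,tilt,roll', array([0.25, 0.15, 0.08]), 'F', array([ 0.6,  0.3, -2.2]), 'T', array([-0.04,  0.02,  0.05]), 'gap', 0.0127)
[0.6185 0.1966 0.251 ] (array([   9.8, -169.3,  220.9]), array([ 0.0043,  0.0013, -0.0026]))
```

servo_tool(
  rows=[
    [[0,-25,33],[0,0,0]],
    [[0,-50,66],[0,0,0]],
    [[0,-75,99],[0,0,0]],
    [[0,-100,132],[0,0,0]],
    [[0,-115,150],[0,0,0]],
  ],
)

```text
time: 34.75
ee_pos: [0.5631, 0.1291, 0.258]
orientation: [79.3, 89.7, 168.2]
force: [0.8, 0.3, -1.5]
finger_gap: 0.0122
```

servo_tool(
  rows=[
    [[0,-20,28],[0,0,-0.1]],
    [[0,-40,55],[0,0,-0.2]],
    [[0,-54,71],[0,0,-0.29]],
    [[0,-54,71],[0,0,-0.29]],
    [[0,-54,71],[0,0,-0.29]],
  ],
)

```text
time: 35.25
ee_pos: [0.6166, 0.1988, 0.2557]
orientation: [-90.2, 74.0, -1.2]
force: [0.7, -0.3, -1.0]
finger_gap: 0.0124
```

servo_tool(
  rows=[
    [[0,0,0],[0,0,0]],
    [[0,0,0],[0,0,0]],
    [[0,0,0],[0,0,0]],
  ],
)

```text
time: 35.55
ee_pos: [0.6168, 0.198, 0.2554]
orientation: [-90.2, 74.0, -1.3]
force: [0.1, -0.4, -1.1]
finger_gap: 0.0126
```

```bash
python3 - <<'E'
from h import *
print(covstate()); P,Q=cov(-36,20,17); print(P.round(4),move(P,Q))
cp=camera_params("wrist"); im=snapshot("wrist")[:,:,::-1]; np.save("w6.npy",cp,allow_pickle=True)
cv2.imwrite("pics/w6c.png",cv2.convertScaleAbs(cv2.resize(im[20:380,120:540],None,fx=1.65,fy=1.65,interpolation=cv2.INTER_CUBIC),alpha=1.2))
E
```

```text
(35.55, 'lip', array([-32.4,   0.9,  48.6]), 'yaw,tilt,roll', array([  0.46, -15.96,   0.06]), 'F', array([ 0.1, -0.4, -1.1]), 'T', array([ 0.02,  0.28, -0.02]), 'gap', 0.0126)
[0.6127 0.1967 0.2278] (array([25.5, 11.5, -1.3]), array([ 0.0077,  0.0011, -0.0182]))
```

View pics/w6c.png

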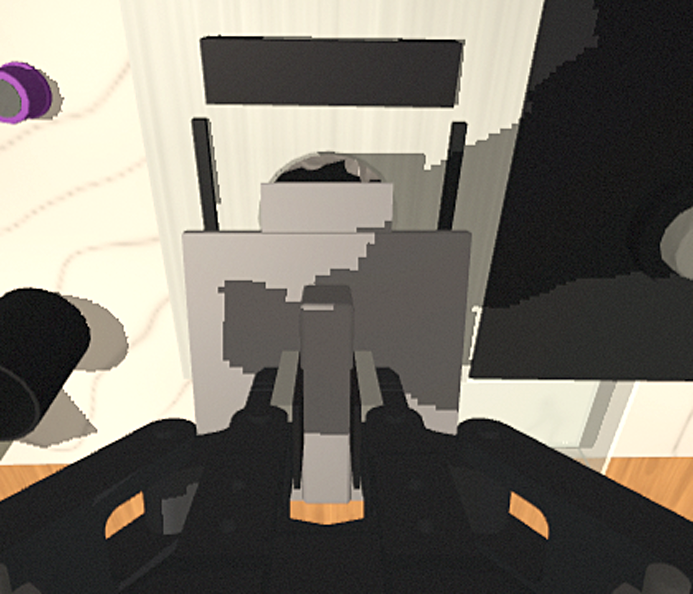

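```bash
python3 - <<'E'
from h import *
from scipy.optimize import least_squares
cp=np.load("w6.npy",allow_pickle=True).item()
s,p,r=tool(); Rc=r*down(90).inv()
C=np.array([[-59,-19,4],[-59,19,4],[-45,-42,6],[-45,42,6],[-30,-7,28],[-30,7,28]])/1000
obs=np.array([[262,183],[393,183],[184,232],[470,232],[303,304],[352,304]])
obs=(obs+.5)/1.65-.5+[120,20]
def pj(q): 
    Rq=Rc*R.from_rotvec(q[3:]); return proj("wrist",p+Rc.apply(np.array([q[0],q[1],q[2]]))+Rq.apply(C),cp)
q0=np.array([0,0,-.011,0,0,0]); print((pj(q0)-obs).round(1))
f=least_squares(lambda q:np.r_[(pj(q)-obs).ravel(),(q-q0)[:3]*300,(q-q0)[3:]*30],q0); print(f.x.round(4),np.degrees(f.x[3:]).round(2),(pj(f.x)-obs).round(1))
# bar top edge vs model (rear top edge, front top edge), rails
M=np.array([[-47,-42,13],[-47,42,13],[-67,-42,13],[-67,42,13],[-40,-45,4],[-40,45,4]])/1000
o=np.array([[208,104],[457,106],[202,38],[463,41],[201,119],[459,123]]); o=(o+.5)/1.65-.5+[120,20]
def pm(q): return proj("wrist",N+[q[0],q[1],0]+(R.from_euler("z",q[2],degrees=True)).apply(M),cp)
print((pm([0,0,YM])-o).round(1)); g=least_squares(lambda q:(pm(q)-o).ravel(),[0,0,YM],x_scale=[.001,.001,.3]); print("neck shift",g.x.round(4),(pm(g.x)-o).round(1))
E
```

```text
[[ 1.2 -0.8]
 [ 2.4 -0.8]
 [ 0.6 -0.3]
 [ 3.5 -0.3]
 [ 0.4 -0.9]
 [ 3.9 -0.9]]
[ 0.0004 -0.0009 -0.0141 -0.0015  0.0191 -0.0007] [-0.09  1.09 -0.04] [[-0.2  0.1]
 [-0.   0.1]
 [ 0.   0.2]
 [ 0.2  0.2]
 [-1.4 -0.3]
 [ 1.5 -0.3]]
[[-3.1 -0.5]
 [-3.5 -0.5]
 [-3.9 -0.5]
 [-2.  -0.9]
 [ 0.6 -0.3]
 [-4.4 -1.5]]
neck shift [ 3.0000e-04  1.4000e-03 -1.6916e+00] [[-0.3 -0.2]
 [-0.8  0.4]
 [-0.8 -0.1]
 [ 0.9  0.1]
 [ 3.1 -0. ]
 [-1.9 -0.7]]
```

```bash
sed -i 's/^N=.*/N=np.array([.5958,.1986,.18]); YM=-1.6/' h.py; python3 - <<'E'
from h import *
print(covstate()); P,Q=cov(-36,8,17,.9); print(P.round(4),move(P,Q))
E
```

```text
(35.6, 'lip', array([-32.6,  -0.4,  48.8]), 'yaw,tilt,roll', array([  0.57, -15.98,   0.1 ]), 'F', array([-0.1, -0.4, -1. ]), 'T', array([-0.  ,  0.38,  0.03]), 'gap', 0.0124)
[0.613  0.199  0.2158] (array([37.2, 14.7,  0.9]), array([ 0.0094,  0.0018, -0.0178]))
```

servo_tool(
  rows=[
    [[10,4,1],[0.01,0,-0.018]],
    [[20,8,1],[0.01,0,-0.018]],
    [[30,12,1],[0.01,0,-0.018]],
    [[37,15,1],[0.01,0,-0.018]],
    [[37,15,1],[0.01,0,-0.018]],
  ],
)

```text
time: 36.1
ee_pos: [0.6116, 0.1987, 0.214]
orientation: [-89.8, 73.1, -1.4]
force: [-0.2, -0.5, -1.7]
finger_gap: 0.0125
```

servo_tool(
  rows=[
    [[0,0,0],[0,0,0]],
    [[0,0,0],[0,0,0]],
  ],
)

```text
time: 36.3
ee_pos: [0.6118, 0.1988, 0.2143]
orientation: [-89.8, 73.1, -1.4]
force: [0.2, -0.1, -0.8]
finger_gap: 0.0126
```

```bash
python3 - <<'E'
from h import *
print(covstate())
for x,z in [(-36,4),(-36,0),(-36,-3)]: 
    P,Q=cov(x,z,17,.9); print(x,z,move(P,Q))
E
```

```text
(36.3, 'lip', array([-37.3,   0.7,   6.6]), 'yaw,tilt,roll', array([  0.  , -16.87,   0.05]), 'F', array([ 0.2, -0.1, -0.8]), 'T', array([ 0.01,  0.35, -0.08]), 'gap', 0.0126)
-36 4 (array([ 2.8, -0.4,  0.2]), array([-0.0002,  0.0008, -0.0023]))
-36 0 (array([6.6, 0.7, 0.2]), array([-0.0002,  0.0008, -0.0023]))
-36 -3 (array([9.5, 1.6, 0.2]), array([-0.0002,  0.0008, -0.0023]))
```

servo_tool(
  rows=[
    [[3.8,1.2,0],[0,0,0]],
    [[3.8,1.2,0],[0,0,0]],
  ],
)

```text
time: 36.5
ee_pos: [0.6117, 0.1988, 0.2101]
orientation: [-89.8, 73.1, -1.5]
force: [0.1, -1.4, -1.8]
finger_gap: 0.0123
```

servo_tool(
  rows=[
    [[1,0.3,0],[0,0,0]],
    [[1,0.3,0],[0,0,0]],
  ],
)

```text
time: 36.7
ee_pos: [0.6116, 0.1988, 0.2089]
orientation: [-89.9, 73.2, -1.5]
force: [0.5, -0.1, -0.9]
finger_gap: 0.0124
```

servo_tool(
  rows=[
    [[1,0.3,0],[0,0,0]],
    [[1,0.3,0],[0,0,0]],
  ],
)

```text
time: 36.9
ee_pos: [0.6116, 0.1987, 0.2077]
orientation: [-89.9, 73.2, -1.5]
force: [-0.3, -0.1, -1.7]
finger_gap: 0.0129
```

```bash
python3 - <<'E'
from h import *
print(covstate())
E
```

```text
(36.9, 'lip', array([-37.5,   0.6,   0.1]), 'yaw,tilt,roll', array([  0.  , -16.84,   0.04]), 'F', array([-0.3, -0.1, -1.7]), 'T', array([ 0.01,  0.3 , -0.01]), 'gap', 0.0129)
```

servo_tool(
  rows=[
    [[0.7,0.2,0],[0,0,0]],
    [[0.7,0.2,0],[0,0,0]],
  ],
)

```text
time: 37.1
ee_pos: [0.6117, 0.1988, 0.2071]
orientation: [-89.8, 73.1, -1.4]
force: [-0.1, 0.3, -0.9]
finger_gap: 0.0123
```

servo_tool(
  rows=[
    [[0.7,0.2,0],[0,0,0]],
    [[0.7,0.2,0],[0,0,0]],
  ],
)

```text
time: 37.3
ee_pos: [0.6119, 0.1988, 0.2068]
orientation: [-89.8, 73.1, -1.4]
force: [0.0, -0.2, 1.8]
finger_gap: 0.0127
```

```bash
python3 - <<'E'
from h import *
print(covstate())
E
```

```text
(37.3, 'lip', array([-37.2,   0.7,  -0.8]), 'yaw,tilt,roll', array([  0.  , -16.89,   0.06]), 'F', array([ 0. , -0.2,  1.8]), 'T', array([-0.08,  0.56,  0.04]), 'gap', 0.0127)
```

The lip touched the deck, so I'll raise it 0.4 mm and slide toward the slot.

servo_tool(
  rows=[
    [[-0.4,-0.1,0],[0,0,0]],
    [[-1.6,3.7,0],[0,0,0]],
    [[-2.7,7.5,0],[0,0,0]],
    [[-3.3,9.4,0],[0,0,0]],
    [[-3.3,9.4,0],[0,0,0]],
  ],
)

```text
time: 37.8
ee_pos: [0.6014, 0.1991, 0.2072]
orientation: [-89.8, 73.1, -1.4]
force: [-0.6, 0.2, -0.6]
finger_gap: 0.0121
```

```bash
python3 - <<'E'
from h import *
print(covstate())
E
```

```text
(37.8, 'lip', array([-47.7,   0.7,  -0.5]), 'yaw,tilt,roll', array([  0.02, -16.86,   0.05]), 'F', array([-0.6,  0.2, -0.6]), 'T', array([ 0.06,  0.44, -0.02]), 'gap', 0.0121)
```

servo_tool(
  rows=[
    [[-0.6,1.9,0],[0,0,0]],
    [[-1.2,3.8,0],[0,0,0]],
    [[-1.2,3.8,0],[0,0,0]],
  ],
)

```text
time: 38.1
ee_pos: [0.5971, 0.1993, 0.2071]
orientation: [-89.8, 73.2, -1.4]
force: [0.1, -0.5, 0.7]
finger_gap: 0.0123
```

```bash
python3 - <<'E'
from h import *
print(covstate())
E
```

```text
(38.1, 'lip', array([-52. ,   0.7,  -0.5]), 'yaw,tilt,roll', array([  0.03, -16.85,   0.06]), 'F', array([ 0.1, -0.5,  0.7]), 'T', array([-0.  ,  0.42, -0.03]), 'gap', 0.0123)
```

Entering freely. On in 2 mm pieces.

servo_tool(
  rows=[
    [[-0.6,1.9,0],[0,0,0]],
    [[-0.9,2.9,0],[0,0,0]],
    [[-0.9,2.9,0],[0,0,0]],
  ],
)

```text
time: 38.4
ee_pos: [0.5939, 0.1993, 0.2071]
orientation: [-89.8, 73.2, -1.4]
force: [-0.4, -0.2, 0.1]
finger_gap: 0.0126
```

servo_tool(
  rows=[
    [[-0.4,1.4,0],[0,0,0]],
    [[-0.4,1.4,0],[0,0,0]],
  ],
)

```text
time: 38.6
ee_pos: [0.5923, 0.1994, 0.2071]
orientation: [-89.8, 73.2, -1.4]
force: [-0.1, 0.1, 0.0]
finger_gap: 0.0126
```

```bash
python3 - <<'E'
from h import *
print(covstate())
E
```

```text
(38.6, 'lip', array([-56.8,   0.7,  -0.5]), 'yaw,tilt,roll', array([  0.04, -16.84,   0.06]), 'F', array([-0.1,  0.1,  0. ]), 'T', array([ 0.02,  0.38, -0.02]), 'gap', 0.0126)
```

servo_tool(
  rows=[
    [[-0.3,1,0],[0,0,0]],
    [[-0.5,1.5,0],[0,0,0]],
    [[-0.5,1.5,0],[0,0,0]],
  ],
)

```text
time: 38.9
ee_pos: [0.5906, 0.1994, 0.2071]
orientation: [-89.8, 73.2, -1.4]
force: [0.6, -0.4, -0.8]
finger_gap: 0.0129
```

```bash
python3 - <<'E'
from h import *
print(covstate())
for t in (15,13,11,9): print(t,move(*cov(-58.5,-.5,t,.8)))
E
```

```text
(38.9, 'lip', array([-58.5,   0.7,  -0.5]), 'yaw,tilt,roll', array([  0.04, -16.83,   0.06]), 'F', array([ 0.6, -0.4, -0.8]), 'T', array([-0.02,  0.32, -0.05]), 'gap', 0.0129)
15 (array([ 1.9, -0.3,  0.1]), array([0.0003, 0.0011, 0.0319]))
13 (array([ 4. , -0.6,  0.1]), array([0.0004, 0.001 , 0.0668]))
11 (array([ 6.1, -0.8,  0.1]), array([0.0004, 0.001 , 0.1017]))
9 (array([ 8.2, -1. ,  0.1]), array([0.0004, 0.001 , 0.1366]))
```

servo_tool(
  rows=[
    [[1.9,-0.3,0],[0,0,0.032]],
    [[4,-0.6,0],[0,0,0.067]],
    [[6.1,-0.8,0],[0,0,0.102]],
    [[6.1,-0.8,0],[0,0,0.102]],
  ],
)

```text
time: 39.3
ee_pos: [0.5938, 0.1994, 0.2014]
orientation: [-89.7, 79.1, -1.3]
force: [-0.7, 0.3, 2.0]
finger_gap: 0.0128
```

```bash
python3 - <<'E'
from h import *
print(covstate())
for t in (10,9,8): print(t,move(*cov(-58.5,-.5,t,.8)))
E
```

```text
(39.3, 'lip', array([-57.9,   0.7,  -0.6]), 'yaw,tilt,roll', array([ 1.000e-02, -1.095e+01,  6.000e-02]), 'F', array([-0.7,  0.3,  2. ]), 'T', array([0.03, 0.35, 0.01]), 'gap', 0.0128)
10 (array([0.7, 0.4, 0.1]), array([0.    , 0.001 , 0.0165]))
9 (array([1.8, 0.3, 0.1]), array([0.   , 0.001, 0.034]))
8 (array([2.8, 0.1, 0.1]), array([0.    , 0.001 , 0.0514]))
```

servo_tool(
  rows=[
    [[1,0.4,0],[0,0,0.02]],
    [[1.8,0.3,0],[0,0,0.034]],
    [[1.8,0.3,0],[0,0,0.034]],
  ],
)

```text
time: 39.6
ee_pos: [0.5941, 0.1994, 0.1995]
orientation: [-89.6, 81.0, -1.3]
force: [1.2, -0.3, 1.4]
finger_gap: 0.0127
```

```bash
python3 - <<'E'
from h import *
print(covstate())
E
```

```text
(39.6, 'lip', array([-58.3,   0.7,  -0.5]), 'yaw,tilt,roll', array([ 0.  , -8.98,  0.06]), 'F', array([ 1.2, -0.3,  1.4]), 'T', array([-0.  ,  0.15, -0.01]), 'gap', 0.0127)
```

Release, back straight up along the tool axis, and look.

servo_tool(
  rows=[
    [[0,0,0],[0,0,0]],
    [[0,0,0],[0,0,0]],
    [[0,0,0],[0,0,0]],
    [[0,0,0],[0,0,0]],
  ],
  fingers=0,
)

```text
time: 40.0
ee_pos: [0.5939, 0.1994, 0.1996]
orientation: [-89.7, 81.0, -1.3]
force: [-1.1, 0.4, -0.1]
finger_gap: 0.0426
```

servo_tool(
  rows=[
    [[-20,0,0],[0,0,0]],
    [[-45,0,0],[0,0,0]],
    [[-60,0,0],[0,0,0]],
    [[-60,0,0],[0,0,0]],
  ],
)

```text
time: 40.4
ee_pos: [0.5857, 0.2002, 0.2616]
orientation: [-89.1, 80.8, -0.7]
force: [0.3, -0.4, 0.5]
finger_gap: 0.0427
```

servo_tool(
  rows=[
    [[-10,40,0],[0,0,0.1]],
    [[-20,70,0],[0,0,0.157]],
    [[-20,70,0],[0,0,0.157]],
    [[-20,70,0],[0,0,0.157]],
    [[-20,70,0],[0,0,0.157]],
  ],
  fingers=1,
)

```text
time: 40.9
ee_pos: [0.5139, 0.2021, 0.2693]
orientation: [-61.6, 89.7, 26.8]
force: [-0.1, -0.4, -0.1]
finger_gap: -0.0003
```

```bash
python3 - <<'E'
from h import *
s,p,r=tool(); print(s["time"],p.round(4),s["orientation"].round(1),s["finger_gap"])
cp=camera_params("wrist"); im=snapshot("wrist")[:,:,::-1]; np.save("w7.npy",cp,allow_pickle=True)
u,v=proj("wrist",N,cp)[0]; u0=int(np.clip(u-120,0,400)); v0=int(np.clip(v-110,0,220)); print("crop",u0,v0)
a=cv2.resize(im[v0:v0+180,u0:u0+240],None,fx=1.8,fy=1.8,interpolation=cv2.INTER_CUBIC)
sc=snapshot("scene")[:,:,::-1]; cv2.imwrite("pics/s7.png",sc)
b=cv2.resize(sc[130:260,330:510],None,fx=2,fy=2,interpolation=cv2.INTER_CUBIC); b=np.vstack([b,np.zeros((324-260,360,3),np.uint8)])
cv2.imwrite("pics/m7.png",cv2.convertScaleAbs(np.hstack([a,b]),alpha=1.2))
E
```

```text
40.9 [0.5139 0.2021 0.2693] [-61.6  89.7  26.8] -0.00027034086626819193
crop 197 184
```

View pics/m7.png

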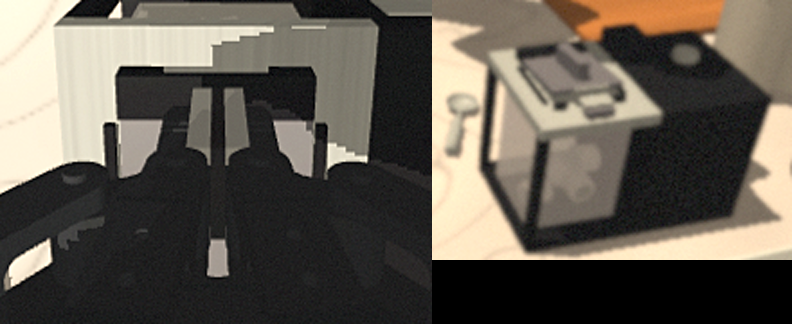

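Scene view: the cover is hooked at the slot, between the rails, its rear still raised on the ramp. All pods lie in the tank. Next I press the rear of the rib with shut fingers.

servo_tool(
  rows=[
    [[0,-40,-1],[0,0,0]],
    [[0,-80,-2],[0,0,0]],
    [[0,-104,-3],[0,0,0]],
    [[15,-104,-3],[0,0,0]],
    [[25,-104,-3],[0,0,0]],
  ],
)

```text
time: 41.5
ee_pos: [0.6184, 0.1958, 0.2432]
orientation: [-58.0, 89.8, 30.3]
force: [-0.0, 0.1, -0.0]
finger_gap: 0.0001
```

servo_tool(
  rows=[
    [[0,0,0],[0,0,0]],
    [[0,0,0],[0,0,0]],
  ],
)

```text
time: 41.7
ee_pos: [0.6177, 0.1957, 0.2428]
orientation: [-53.9, 89.8, 34.5]
force: [-0.3, 0.3, 0.4]
finger_gap: -0.0003
```

```bash
python3 - <<'E'
from h import *
T=N+Rm.apply([.022,.0008,.045]); s,p,r=tool(); print(s["time"],p.round(4),s["force"].round(1),T.round(4),move(T,Rm*down(90)))
E
```

```text
41.7 [0.6177 0.1957 0.2428] [-0.3  0.3  0.4] [0.6178 0.1988 0.225 ] (array([17.8,  0.1,  3. ]), array([-0.0005,  0.0016,  0.0022]))
```

servo_tool(
  rows=[
    [[10,0,3],[0,0,0]],
    [[18,0,3],[0,0,0]],
    [[18,0,3],[0,0,0]],
  ],
)

```text
time: 42.0
ee_pos: [0.6169, 0.1987, 0.2234]
orientation: [-22.2, 89.9, 66.2]
force: [0.4, -0.3, -0.9]
finger_gap: 0.0002
```

servo_tool(
  rows=[
    [[4,0,0],[0,0,0]],
    [[4,0,0],[0,0,0]],
  ],
)

```text
time: 42.2
ee_pos: [0.6165, 0.1987, 0.2188]
orientation: [46.0, 90.0, 134.4]
force: [-0.6, 0.4, 0.3]
finger_gap: -0.0002
```

servo_tool(
  rows=[
    [[3,0,0],[0,0,0]],
    [[3,0,0],[0,0,0]],
  ],
)

```text
time: 42.4
ee_pos: [0.6173, 0.1987, 0.2163]
orientation: [-56.0, 89.9, 32.4]
force: [1.4, -0.7, 1.2]
finger_gap: 0.0003
```

servo_tool(
  rows=[
    [[3,0,0],[0,0,0]],
    [[3,0,0],[0,0,0]],
  ],
)

```text
time: 42.6
ee_pos: [0.6173, 0.1987, 0.2131]
orientation: [-52.9, 89.9, 35.5]
force: [-0.2, 0.6, 1.3]
finger_gap: -0.0002
```

servo_tool(
  rows=[
    [[2,0,0],[0,0,0]],
    [[2,0,0],[0,0,0]],
  ],
)

```text
time: 42.8
ee_pos: [0.617, 0.1987, 0.2105]
orientation: [-31.3, 89.9, 57.1]
force: [0.2, -0.2, 0.1]
finger_gap: -0.0004
```

servo_tool(
  rows=[
    [[2,0,0],[0,0,0]],
    [[2,0,0],[0,0,0]],
  ],
)

```text
time: 43.0
ee_pos: [0.6167, 0.1986, 0.2082]
orientation: [26.9, 90.0, 115.3]
force: [-0.4, 0.1, 0.5]
finger_gap: 0.0001
```

servo_tool(
  rows=[
    [[1,0,0],[0,0,0]],
    [[1,0,0],[0,0,0]],
  ],
)

```text
time: 43.2
ee_pos: [0.6167, 0.1987, 0.2081]
orientation: [-22.2, 89.9, 66.2]
force: [-0.6, -1.1, 5.6]
finger_gap: -0.0004
```

servo_tool(
  rows=[
    [[1.5,0,0],[0,0,0]],
    [[1.5,0,0],[0,0,0]],
    [[1.5,0,0],[0,0,0]],
  ],
)

```text
time: 43.5
ee_pos: [0.6167, 0.1986, 0.2081]
orientation: [-47.6, 89.9, 40.8]
force: [-3.3, -1.2, 9.6]
finger_gap: 0.0
```

servo_tool(
  rows=[
    [[1.5,0,0],[0,0,0]],
    [[1.5,0,0],[0,0,0]],
    [[1.5,0,0],[0,0,0]],
  ],
)

```text
time: 43.8
ee_pos: [0.6167, 0.1986, 0.2081]
orientation: [-57.3, 89.8, 31.1]
force: [-2.1, -1.0, 9.3]
finger_gap: -0.0003
```

```bash
python3 - <<'E'
from h import *
s,p,r=tool(); print(s["time"],p.round(4),s["force"].round(1))
sc=snapshot("scene")[:,:,::-1]; cv2.imwrite("pics/s8.png",sc); o=cv2.imread("pics/s7.png")
w=np.hstack([cv2.resize(x[130:200,360:470],None,fx=3.6,fy=3.6,interpolation=cv2.INTER_CUBIC) for x in (o,sc)])
cv2.imwrite("pics/m8.png",cv2.convertScaleAbs(w,alpha=1.3))
E
```

```text
43.8 [0.6167 0.1986 0.2081] [-2.1 -1.   9.3]
```

View pics/m8.png

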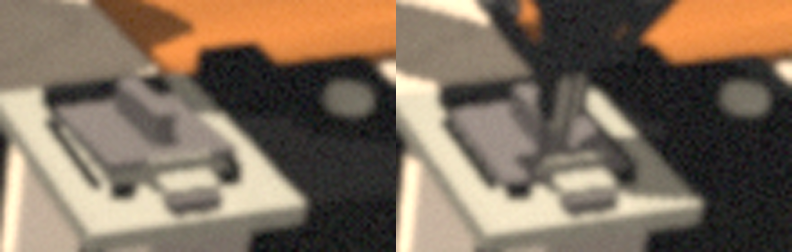

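servo_tool(
  rows=[
    [[2,0,0],[0,0,0]],
    [[3,0,0],[0,0,0]],
    [[3,0,0],[0,0,0]],
  ],
)

```text
time: 44.15
ee_pos: [0.6167, 0.1987, 0.208]
orientation: [-62.6, 89.7, 25.8]
force: [-5.4, -2.8, 17.6]
finger_gap: -0.0
```

servo_tool(
  rows=[
    [[-20,0,0],[0,0,0]],
    [[-50,10,0],[0,0,0]],
    [[-80,50,0],[0,0,0]],
    [[-80,95,0],[0,0,0]],
    [[-80,95,0],[0,0,0]],
  ],
)

```text
time: 44.65
ee_pos: [0.516, 0.2007, 0.2879]
orientation: [-30.7, 89.9, 57.8]
force: [0.2, 0.6, -0.6]
finger_gap: 0.0001
```

servo_tool(
  rows=[
    [[0,10,-20],[0,0,0]],
    [[0,10,-20],[0,0,0]],
    [[0,10,-20],[0,0,0]],
  ],
)

```text
time: 44.95
ee_pos: [0.5057, 0.1809, 0.2878]
orientation: [-29.8, 89.9, 58.6]
force: [-0.2, 0.6, 0.5]
finger_gap: -0.0001
```

```bash
python3 - <<'E'
from h import *
s,p,r=tool(); print(s["time"],p.round(4),s["force"].round(1))
cp=camera_params("wrist"); im=snapshot("wrist")[:,:,::-1]; np.save("w9.npy",cp,allow_pickle=True); cv2.imwrite("pics/w9.png",im)
u,v=proj("wrist",N,cp)[0]; u0=int(np.clip(u-110,0,400)); v0=int(np.clip(v-90,0,220)); print("crop",u0,v0)
a=cv2.resize(im[v0:v0+180,u0:u0+220],(440,360),interpolation=cv2.INTER_CUBIC)
sc=snapshot("scene")[:,:,::-1]; cv2.imwrite("pics/s9.png",sc)
b=cv2.resize(sc[125:205,365:455],(360,320),interpolation=cv2.INTER_CUBIC); b=np.vstack([b,np.zeros((40,360,3),np.uint8)])
cv2.imwrite("pics/m9.png",cv2.convertScaleAbs(np.hstack([a,b]),alpha=1.2))
E
```

```text
44.95 [0.5057 0.1809 0.2878] [-0.2  0.6  0.5]
crop 230 201
```

View pics/m9.png

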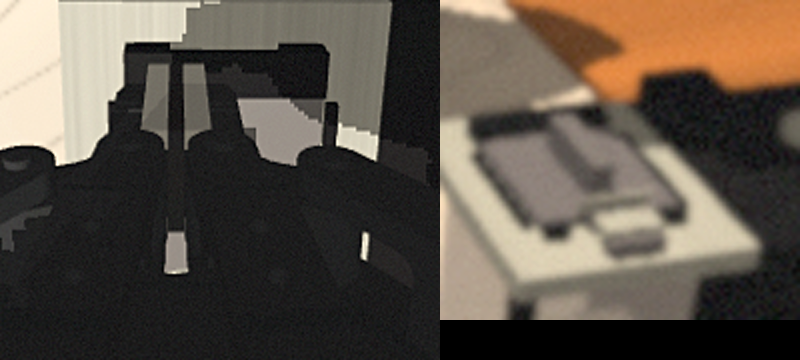

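The cover now lies flat, with the latch over its rear edge. The rib top read 0.208 and did not give under 17 N. Next comes the button, located by triangulating the top and wrist views.

```bash
python3 - <<'E'
from h import *
cp=np.load("w2.npy",allow_pickle=True).item()
f=lambda x,y:(155+(x+.5)/2.75-.5,145+(y+.5)/2.75-.5); g=lambda x,y:((x+.5)/1.25-.5,(y+.5)/1.25-.5)
for z in (.185,.19,.195,.2,.205): print(z,ray("top",f(84,126),z)[:2].round(4),ray("wrist",g(666,281),z,cp)[:2].round(4), ray("scene",(456,157.5),z)[:2].round(4))
a,b,c=[cv2.imread(f"pics/{n}.png")[150:190,385:430].astype(int) for n in ("scene0","s7","s9")]
print("latch region diff s7,s9 vs start",np.abs(b-a).mean().round(2),np.abs(c-a).mean().round(2))
P=N+np.array([0.003,.1465,.06]); print(P.round(3),move(P,down(90)))
E
```

```text
0.185 [0.6054 0.3467] [0.6048 0.3514] [0.5869 0.3541]
0.19 [0.6041 0.3451] [0.603  0.3477] [0.5943 0.3481]
0.195 [0.6028 0.3434] [0.6011 0.344 ] [0.6017 0.3421]
0.2 [0.6015 0.3418] [0.5993 0.3403] [0.6091 0.3361]
0.205 [0.6001 0.3401] [0.5975 0.3366] [0.6165 0.3301]
latch region diff s7,s9 vs start 26.37 24.83
[0.599 0.345 0.24 ] (array([ 48. , -88.3, 166.2]), array([-0.0264,  0.0019,  0.001 ]))
```

servo_tool(
  rows=[
    [[0,-23,41],[-0.026,0,0]],
    [[0,-46,82],[-0.026,0,0]],
    [[0,-69,123],[-0.026,0,0]],
    [[20,-91,165],[-0.026,0,0]],
    [[48,-91,165],[-0.026,0,0]],
  ],
)

```text
time: 45.55
ee_pos: [0.6048, 0.3498, 0.2381]
orientation: [-36.4, 89.7, 53.8]
force: [0.3, 0.1, -1.1]
finger_gap: -0.0002
```

servo_tool(
  rows=[
    [[0,0,0],[0,0,0]],
    [[0,0,0],[0,0,0]],
    [[0,0,0],[0,0,0]],
  ],
)

```text
time: 45.85
ee_pos: [0.6053, 0.3497, 0.2398]
orientation: [-42.1, 89.6, 48.1]
force: [-0.5, -0.9, 0.3]
finger_gap: -0.0003
```

```bash
python3 - <<'E'
from h import *
s,p,r=tool(); print(s["time"],p.round(4),s["force"].round(1),move([.602,.3435,.200],down(90)))
E
```

```text
45.85 [0.6053 0.3497 0.2398] [-0.5 -0.9  0.3] (array([39.8,  3.5, -6.4]), array([0.0027, 0.0057, 0.0051]))
```

servo_tool(
  rows=[
    [[20,3.5,-6],[0,0.006,0.005]],
    [[40,3.5,-6],[0,0.006,0.005]],
    [[40,3.5,-6],[0,0.006,0.005]],
  ],
)

```text
time: 46.15
ee_pos: [0.6019, 0.3429, 0.2001]
orientation: [-138.7, 90.0, -48.6]
force: [-1.8, -1.7, 1.2]
finger_gap: 0.0001
```

servo_tool(
  rows=[
    [[3,0,0],[0,0,0]],
    [[3,0,0],[0,0,0]],
  ],
)

```text
time: 46.35
ee_pos: [0.6023, 0.3429, 0.1993]
orientation: [-68.7, 89.9, 21.4]
force: [-1.8, -1.0, 3.4]
finger_gap: 0.0
```

servo_tool(
  rows=[
    [[2,0,0],[0,0,0]],
    [[2,0,0],[0,0,0]],
  ],
)

```text
time: 46.55
ee_pos: [0.6025, 0.343, 0.1985]
orientation: [-66.1, 89.8, 24.0]
force: [-2.2, -0.8, 4.6]
finger_gap: -0.0002
```

servo_tool(
  rows=[
    [[2,0,0],[0,0,0]],
    [[2,0,0],[0,0,0]],
  ],
)

```text
time: 46.75
ee_pos: [0.6026, 0.343, 0.1967]
orientation: [-67.2, 89.8, 22.9]
force: [-1.7, -1.0, 3.1]
finger_gap: -0.0002
```

servo_tool(
  rows=[
    [[2,0,0],[0,0,0]],
    [[2,0,0],[0,0,0]],
  ],
)

```text
time: 46.95
ee_pos: [0.6026, 0.343, 0.196]
orientation: [-66.8, 89.7, 23.3]
force: [-4.9, -1.9, 10.7]
finger_gap: -0.0
```

servo_tool(
  rows=[
    [[2,0,0],[0,0,0]],
    [[2,0,0],[0,0,0]],
  ],
)

```text
time: 47.15
ee_pos: [0.6027, 0.343, 0.196]
orientation: [-66.2, 89.6, 23.8]
force: [-5.6, -3.3, 14.3]
finger_gap: -0.0001
```

servo_tool(
  rows=[
    [[3,0,0],[0,0,0]],
    [[3,0,0],[0,0,0]],
    [[3,0,0],[0,0,0]],
  ],
)

```text
time: 47.45
ee_pos: [0.6027, 0.3431, 0.1959]
orientation: [-65.0, 89.5, 25.1]
force: [-7.9, -3.8, 17.9]
finger_gap: -0.0001
```

servo_tool(
  rows=[
    [[-2,0,0],[0,0,0]],
    [[-2,0,0],[0,0,0]],
    [[-2,0,0],[0,0,0]],
  ],
)

```text
time: 47.75
ee_pos: [0.603, 0.3432, 0.1978]
orientation: [-65.5, 89.5, 24.6]
force: [-0.8, -0.3, 4.1]
finger_gap: -0.0002
```

servo_tool(
  rows=[
    [[-1.5,0,0],[0,0,0]],
    [[-1.5,0,0],[0,0,0]],
    [[-1.5,0,0],[0,0,0]],
  ],
)

```text
time: 48.05
ee_pos: [0.603, 0.3432, 0.199]
orientation: [-65.4, 89.5, 24.7]
force: [-1.4, -0.6, 3.4]
finger_gap: 0.0
```

servo_tool(
  rows=[
    [[-1.5,0,0],[0,0,0]],
    [[-1.5,0,0],[0,0,0]],
    [[-1.5,0,0],[0,0,0]],
  ],
)

```text
time: 48.35
ee_pos: [0.603, 0.3432, 0.2004]
orientation: [-65.8, 89.5, 24.2]
force: [-0.8, 0.8, 2.2]
finger_gap: 0.0001
```

servo_tool(
  rows=[
    [[-1.5,0,0],[0,0,0]],
    [[-1.5,0,0],[0,0,0]],
    [[-1.5,0,0],[0,0,0]],
  ],
)

```text
time: 48.65
ee_pos: [0.603, 0.3432, 0.2018]
orientation: [-65.7, 89.5, 24.4]
force: [-1.2, -0.4, 2.1]
finger_gap: 0.0001
```

servo_tool(
  rows=[
    [[-1.5,0,0],[0,0,0]],
    [[-1.5,0,0],[0,0,0]],
    [[-1.5,0,0],[0,0,0]],
  ],
)

```text
time: 48.95
ee_pos: [0.6029, 0.3431, 0.2031]
orientation: [-66.5, 89.5, 23.6]
force: [1.2, -0.3, -0.7]
finger_gap: 0.0002
```

The button bottomed at 0.196 and contact was lost at about 0.202, so that is the full 6 mm of travel. Now I retreat and take a final look.

servo_tool(
  rows=[
    [[-45,0,0],[0,0,0]],
    [[-90,0,0],[0,0,0]],
    [[-130,0,0],[0,0,0]],
    [[-130,45,-20],[0,0,0]],
    [[-130,90,-40],[0,0,0]],
  ],
)

```text
time: 49.45
ee_pos: [0.5139, 0.3037, 0.3334]
orientation: [-63.9, 89.3, 26.1]
force: [0.0, 0.1, 1.1]
finger_gap: 0.0002
```

servo_tool(
  rows=[
    [[0,30,-40],[0,0,0]],
    [[0,50,-80],[0,0,0]],
    [[0,60,-120],[0,0,0]],
    [[0,60,-160],[0,0,0]],
    [[0,60,-200],[0,0,0]],
  ],
  fingers=-1,
)

```text
time: 49.95
ee_pos: [0.4535, 0.1023, 0.3319]
orientation: [-65.4, 89.2, 24.8]
force: [1.6, 0.3, 0.4]
finger_gap: 0.0727
```

servo_tool(
  rows=[
    [[0,0,0],[0,0,0]],
    [[0,0,0],[0,0,0]],
  ],
)

```text
time: 50.15
ee_pos: [0.4535, 0.1016, 0.3322]
orientation: [-64.6, 89.2, 25.4]
force: [0.2, 0.1, -0.3]
finger_gap: 0.0854
```

```bash
python3 - <<'E'
from h import *
s,p,r=tool(); print(s["time"],p.round(4),s["force"].round(1))
sc=snapshot("scene")[:,:,::-1]; t=snapshot("top")[:,:,::-1]; w=snapshot("wrist")[:,:,::-1]
a=cv2.resize(sc,(480,300)); b=cv2.resize(t[130:300,150:450],(320,181)); c=cv2.resize(sc[130:190,365:455],(450,300),interpolation=cv2.INTER_CUBIC)
u,v=proj("wrist",N)[0]; u0=int(np.clip(u-130,0,380)); v0=int(np.clip(v-110,0,200)); d=cv2.resize(w[v0:v0+200,u0:u0+260],(350,270),interpolation=cv2.INTER_CUBIC)
M=np.zeros((580,800,3),np.uint8); M[:300,:480]=a; M[:181,480:]=b; M[300:580,:450]=c[:280]; M[300:570,450:]=d
cv2.imwrite("pics/m10.png",cv2.convertScaleAbs(M,alpha=1.3))
E
```

```text
50.15 [0.4535 0.1016 0.3322] [ 0.2  0.1 -0.3]
```

View pics/m10.png

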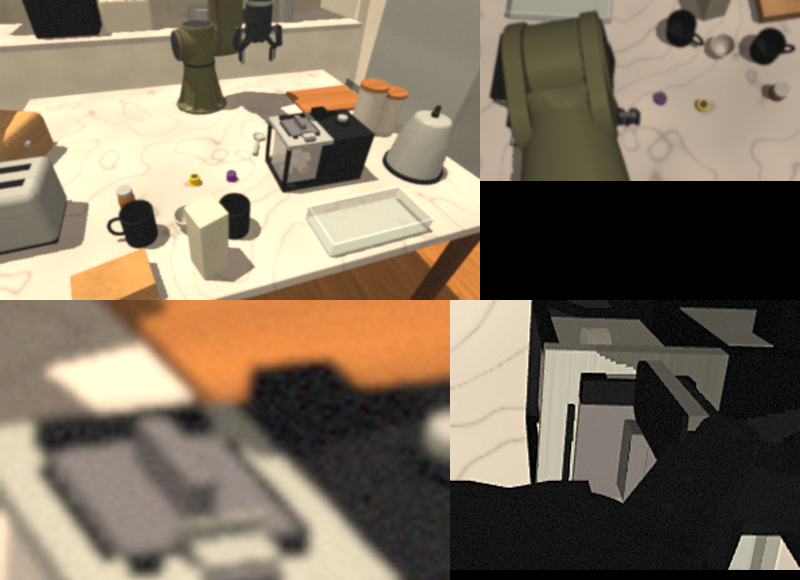

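Only the yellow and purple pods remain on the counter. The mugs, jar and bowl stand, and the cover lies flat under the tongue.

```bash
python3 -c "
from station import hand_in
print(hand_in())"
```

```text
the job is handed in; nothing more can be done
None
```

I dropped all five silver pods through the neck into the tank, closed the cover, pressed the start button fully, and handed the job in. The robot clock stood at about 50 s of the 210 s allowed.

- **Pods:** the last pictures show no silver pod left on the counter. The yellow and purple look-alikes were not touched.
- **Cover:** the lip is hooked in the slot and the cover lies flat between the rails, with the latch tongue over its rear edge. The top of the rib stayed at z = 0.208 m and did not give under about 17 N. I did not see the snap itself or read the latch position. My image comparison of the latch with the first picture was inconclusive, so latching rests on the pictures and that press.
- **Start button:** it bottomed at 0.196 m under about 18 N. Contact was lost at about 0.202 m on the way back, which is the full 6 mm of travel.
- **Other items:** the mugs, jar and sugar bowl are standing in the final pictures. The cup was hidden from the cameras at the end, but the arm never came near it.
- **First pod:** it touched the rim of the neck lightly (under 8 N). I re-centred it and it went in.

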